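# Load the bottle reader and lock its sprung probe

### The arm

A 7-joint arm with a two-finger parallel gripper is mounted at the origin on a cart in front of the work surface, level with it; the furniture and walls round the work are solid. World frame = base frame: x ahead of the robot, y to its left, z up, the work surface at z = 0. Lengths are in mm, angles in degrees, forces in N, time in s.
With the tool pointing down it reaches from about 400 to 925 mm from the base axis. Payload 5.6 kg.
Tool frame: the origin (TCP) lies between the finger pads; the fingertips stand 19 mm ahead of it and the grasp point (between the pads) is the TCP (tip_extent is the distance from the TCP to the fingertips, in mm); z points along the fingers, y is the direction in which the jaws open and shut (so a half turn about z gives the same grasp; the last joint's range is limited). The gripper opens to 85 mm and grips with 20 to 120 N. Pads are 22 mm wide; open, the fingers measure 114 mm over their backs; the gripper's body (76 mm by 85 mm) begins 54 mm behind the grasp point. The pads swing forward as they close: fully open they stand 13 mm farther back than shut.
Start: joints at [73.854, 26.786, -0.665, 91.828, 0.344, 61.387, -3.226], TCP at [153.707, -631.571, 250.29] pointing down, gripper open.
Joint ranges: [-144.91, 144.91], [-17.63, 115.5], [-89.93, 88.59], [15.96, 139.68], [-74.01, 254.01], [8.47, 105.57], [-167.45, 167.45]. Speed limits (degrees/s): [147.25, 147.25, 180, 180, 180, 180, 180].

### API

Orientations are given as a 3x3 rotation matrix whose columns are the frame's x, y, z axes.
In Python, from plant import * gives the robot as it stands.
- The arm moves only by the tool carry_out, never from a script. Its argument "increments" is a list of rows, each an object of numbers: "jaw": the closure, from 0 (fully open) to 1 (shut); "tx", "ty", "tz": the shift along the tool's x, y, z in mm; "wx", "wy", "wz": the turn, a rotation vector about the tool's x, y, z in rad. A call has 1 to 12 rows; each row shifts and turns the commanded pose from where the row before left it, along the tool's axes as they then stand; what a row does not reach is not made up. A row lasts 1/12 s, in which the tool goes at most 41.7 mm and 7.16 degrees, less where a joint would pass 70% of its speed; a pose out of reach is approached as far as the arm can. A call is refused whole if a number of a shift passes 41.7 or a number of a turn 0.125, either way. A call with a gripper value outside its range is refused whole. The fingers move at their own pace and stop on an object; "newtons" is the grip in N (left out, the last holds). Time passes only in rows, so rows that do not move let the fingers close. It gives the time, the measured TCP pose, the force and the opening at its end, in the units of the state.
- get_state(): the state, without advancing time (a new reading comes with each control period).
- snapshot(name): name is "side" or "top"; returns a dict with "color" (384x512x3 uint8, red, green, blue), "depth" (384x512 float32, mm along the optical axis (not along the pixel's ray), 0 where there is no reading), "fov_y" (degrees; the focal length in pixels is half the picture's height over the tangent of half this angle, whatever the lens; pixels are square), "cx", "cy" (the principal point, pixels), "origin" and "orientation" of the camera in the world. Camera axes: x right, y down, z forward; pixel columns grow to the right and rows downward; lengths in mm; the calibration is good to about 2 mm. A picture is of the moment at which its call begins.
- finish_job(): hands the job in, once; it reports no verdict.
Trained networks look in a picture, given as the dict that the camera call returned (one of the last four; its "shot" number tells which), for a name from the list of things; names that differ only in an ending like _2 or _b are one class to them, and where a whole thing is asked for, a point or a joint stands for the part that bears it (a point fixed in the world has none). Each returns a list of dicts, best first, with "score" (0 to 1); they miss things now and then, are a little off and sometimes report something else, mostly with a low value. They report only what shows in the picture. A call takes as long as a camera call. They do not tell look-alikes from the thing itself.
- regions_of(query, picture): "pixels" (384x512 bool, what is visible of it) and "point" ([column, row] in pixels, amid what is visible of it).
The state is a dict: "clock": time; "qpos": joint angles; "qd": joint speeds; "effort": joint torques, N m; "ee_pos": TCP position; "ee_rot": TCP orientation; "ft_force": force on the tool from outside, world axes, zero at the start; "torque": the same for the moment, N m; "width": finger opening in mm.
Only numpy, scipy, OpenCV 4.12 (cv2) and the standard library are available. Lean on these libraries where they do the work, as an engineer would, in place of code of your own. Each camera call takes 0.05 s, during which the arm holds its last target.

### The job

Gently set the small amber bottle with the red cap (the near one beside the reader, not the one at the back of the bench) upright on the middle of the reader's round pad and let go of it. Then push the reader's sprung slanting probe in by its orange bar knob, twist the knob clockwise, and let its pin come back into the holding notch, so that the probe stays locked in and aimed at the bottle when you let go. Leave the yellow-capped bottle standing where it is.

Things in the scene. Friction and masses are not known exactly. Their poses are not given: they have to be found in the camera images.
- amber_bottle: Brown bottle with a red screw cap, loose, about 0.17 kg: body 52 mm in diameter, upright for its lower 70 mm, then shoulders; cap 33 mm in diameter from 94 to 115 mm. Origin: centre of its underside, z up.
- yellow_cap_bottle: White bottle with a yellow cap, loose, 44 mm in diameter, 100 mm tall; not part of the job, to be left standing. Origin: centre of its underside.
- reader: Bottle reader, fixed: white base 235 x 104 mm, x -175 to +60 mm; grey post 30 x 34 mm at x = -122; on it an aluminium sleeve 45 mm across, 67 long, middle at (-108, 0, 154). Sleeve and probe lean 35 deg, top towards -x: tip-to-knob direction (-0.574, 0, 0.819). Probe out: tip at (-63, 0, 90), bar middle (-167, 0, 239). Origin: underside below the pad's centre; x from post to pad, z up.
- pad (a point): Centre of the top of the round sample pad, 76 mm in diameter, 20 mm above the worktop. It is flat and has no rim.
- bar (a point): Middle of the orange bar knob on the probe's upper end, 62 mm long, 16 thick, 32 high. z: the probe's axis, pointing up out of the reader; x: along the bar, turns with the knob; y: across its 16 mm. The bar reaches from 18 mm below (a 44 mm black disc, 6 mm thick, is there) to 14 mm above this point along z. Under the disc: 46 mm of bare rod to the sleeve when the probe is out.
- probe (a joint): Probe pushed into the sleeve along its axis, m: 0 out, 0.042 hard stop. Spring 5.5 N at 0, growing 0.22 N per mm to 15 N; it throws the probe out when let go. A red pin on the rod runs in a J-shaped slot on the sleeve's +y side: straight in first, sideways under the slot's lip only beyond 0.037; in the notch it rests at 0.030.
- knob (a joint): Twist of knob and pin about the probe's axis, rad: 0 at the start, grows clockwise seen looking down on the knob, stop at 1.05. A weak spring turns it back (0.05 N m). With the probe beyond 0.037 it turns freely under the slot's round lip (at 0.44; let go before it, all snaps out); from 0.8 the pin is under the notch and rises into it when the push is eased; locked, it rests at 0.8 to 1.05.
Mind the look-alikes: they are no part of the job. Leave any blue or purple look-alike of the amber_bottle alone.

How it is judged (in metres and radians):
On the way, in this order (a step that is already met when the one before it is completed fails the run):
1. the amber bottle stands on the pad, upright, let go and at rest (horizontal distance between amber_bottle and pad below 0.015 m and z of amber_bottle in the frame of reader below 0.024 m and angle between amber_bottle's own z axis and vertical below 0.1 rad and linear speed of amber_bottle below 0.03 m/s and contact force between the fingers and amber_bottle below 0.1 N), for 0.2 s.
2. the probe is pushed in past the lip of the slot (value of joint probe above 0.036 m).
3. the knob is twisted and the pin is back up in the notch (value of joint knob above 0.72 rad and value of joint probe between 0.026 and 0.034 m), for 0.1 s.
At the end, for the whole second after the job is handed in: The amber bottle stands upright (within 6 degrees) and still on the pad, centred within 15 mm; the probe is locked in its notch: pushed in 26 to 34 mm and the knob turned more than 0.72 rad, with nothing holding it. The yellow-capped bottle has not been pushed or knocked over (all of step 3 and horizontal distance between amber_bottle and pad below 0.015 m and z of amber_bottle in the frame of reader between 0.016 and 0.024 m and angle between amber_bottle's own z axis and vertical below 0.1 rad and linear speed of amber_bottle below 0.03 m/s); the robot touches nothing.
It fails at once if the amber bottle is tipped by more than about 35 degrees (angle between amber_bottle's own z axis and vertical above 0.6 rad).
It fails at once if the amber bottle is dropped (falls faster than 0.6 m/s out of the fingers) (linear speed of amber_bottle above 0.6 m/s and contact force between the fingers and amber_bottle below 0.1 N).
It fails at once if the yellow-capped bottle is pushed more than 3 cm or knocked over (distance of yellow_cap_bottle from where it was at the start of the episode above 0.03 m or angle between yellow_cap_bottle's own z axis and vertical above 0.3 rad).
It also fails if it takes over 51 s, if anything falls off the work surface, if the arm or the gripper's body presses on something with over 40 N, if the wrist force passes 120 N, or if a joint passes its speed limit or range.

## Working session

There is one attempt and no reset: what is moved stays moved. The work goes in short steps, Python scripts to look and compute and a tool call to move; the robot and the scene stay as the last step left them, time stands still between calls to the robot, and variables do not carry over. Pictures are saved under pics/ and viewed, and the job is handed in when it is done.

Besides the shell and the picture viewer there is one more tool, called after ">>>" by a JSON object that holds its "op" and its "data". carry_out: Moves the arm, as the interface text tells. Its arguments: {"type":"object","properties":{"increments":{"type":"array","items":{"type":"object","properties":{"jaw":{"type":"number"},"tx":{"type":"number"},"ty":{"type":"number"},"tz":{"type":"number"},"wx":{"type":"number"},"wy":{"type":"number"},"wz":{"type":"number"}}}},"newtons":{"type":"number"}},"required":["increments"]}

```bash
ls; mkdir -p pics; cat > h.py <<'E'
import numpy as np, cv2
from plant import *
def f(p): return 192/np.tan(np.radians(p['fov_y'])/2)
def save(p,n): cv2.imwrite('pics/'+n+'.png',p['color'][:,:,::-1])
def cloud(p):
    F=f(p); d=p['depth']; h,w=d.shape
    u,v=np.meshgrid(np.arange(w),np.arange(h))
    c=np.stack([(u-p['cx'])/F*d,(v-p['cy'])/F*d,d],-1)
    return c@np.array(p['orientation']).T+np.array(p['origin'])
E
python3 - <<'E'
from h import *
for n in ['side','top']:
    p=snapshot(n); save(p,n+'1'); np.savez('/tmp/'+n+'1.npz',**p)
    print(n,p['fov_y'],p['origin'],np.round(p['orientation'],3).tolist())
    X=cloud(p)
    for q in ['amber_bottle','yellow_cap_bottle','reader','bar']:
        for r in regions_of(q,p):
            m=r['pixels']&(p['depth']>0); pts=X[m]
            print(q,round(r['score'],2),np.round(r['point']),m.sum(),np.round(np.median(pts,0)) if m.sum() else '',np.round(pts.min(0)),np.round(pts.max(0)))
s=get_state();print(s)
E
```

```text
pics
side 53.77369377277931 [  504.85824954 -1000.91236973   593.90013407] [[1.0, -0.007, 0.003], [-0.006, -0.48, 0.877], [-0.005, -0.877, -0.48]]
amber_bottle 0.78 [305. 192.] 612 [646. -29.  56.] [623. -44. -84.] [713. 252. 115.]
amber_bottle 0.75 [205. 230.] 760 [ 365. -228.   60.] [ 336. -238.  -67.] [387.  37. 115.]
yellow_cap_bottle 0.78 [241. 278.] 815 [ 466. -389.   54.] [ 443. -399.   -4.] [ 489. -276.  100.]
reader 0.78 [260. 230.] 3976 [ 511. -247.   20.] [ 423. -365.  -74.] [673. 186. 265.]
top 53.69380267581361 [ 408.29942989 -190.70968442 1018.88481893] [[0.007, -0.996, 0.094], [-0.999, -0.01, -0.036], [0.037, -0.093, -0.995]]
amber_bottle 0.8 [178. 130.] 463 [640. -22.  80.] [623. -41.  -5.] [695.   9. 119.]
amber_bottle 0.68 [251. 245.] 322 [ 364. -212.   85.] [ 337. -238.   69.] [ 387. -191.  119.]
amber_bottle 0.63 [200. 170.] 346 [539. -74.  84.] [520. -93.  21.] [567. -47. 120.]
yellow_cap_bottle 0.64 [315. 205.] 279 [ 464. -370.   71.] [ 445. -397.   -0.] [ 491. -356.  104.]
reader 0.71 [256. 172.] 3468 [ 539. -221.   16.] [ 424. -311.   -4.] [ 676. -134.  269.]

[... 173 characters left out ...]
61705,
       61.38602427, -3.2262525 ]), 'qd': array([-0.06412184,  0.00882205, -0.02277622,  0.07424197, -0.03728954,
        0.15612057,  0.10452142]), 'effort': array([-6.99398443e-04, -5.31762743e+01,  2.11768574e-02, -2.51403826e+01,
        1.15138807e-02,  1.97026915e-03,  1.05707366e-05]), 'ee_pos': array([ 153.71412179, -631.56151723,  250.27919049]), 'ee_rot': array([[ 9.71643267e-01,  2.36451606e-01, -7.19380486e-06],
       [ 2.36451605e-01, -9.71643267e-01, -1.79835342e-05],
       [-1.12420476e-05,  1.57725932e-05, -1.00000000e+00]]), 'ft_force': array([ 0.23133416, -0.63269008,  0.37128551]), 'torque': array([-0.06494901, -0.01013612,  0.02088559]), 'width': 85.4491821398665}
```

```bash
python3 - <<'E'
import numpy as np,cv2
a=np.load('/tmp/side1.npz')['color'];b=np.load('/tmp/top1.npz')['color']
cv2.imwrite('pics/s_crop.png',cv2.resize(a[120:320,150:400],None,fx=3.2,fy=3,interpolation=cv2.INTER_CUBIC)[:,:,::-1])
cv2.imwrite('pics/t_crop.png',cv2.resize(b[80:280,130:380],None,fx=3.2,fy=3,interpolation=cv2.INTER_CUBIC)[:,:,::-1])
E
```

```text
(no output)
```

View pics/s_crop.png

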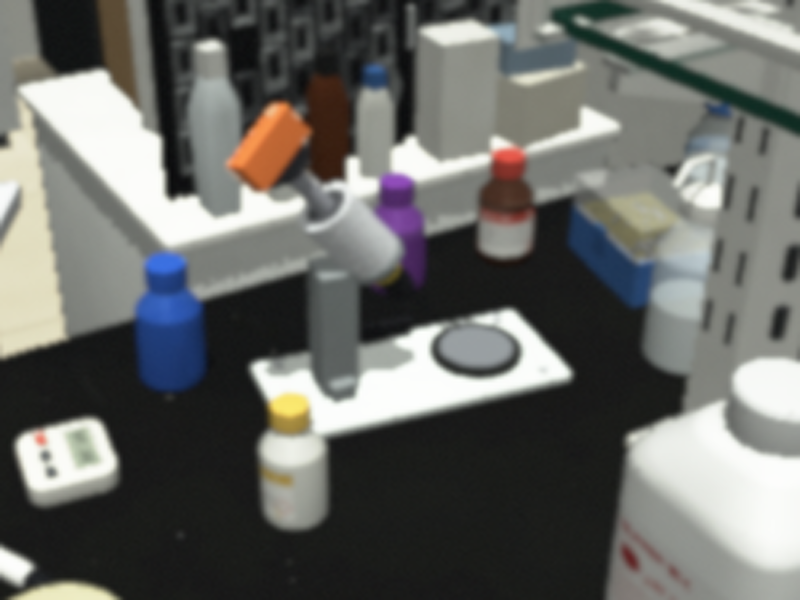

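View pics/t_crop.png

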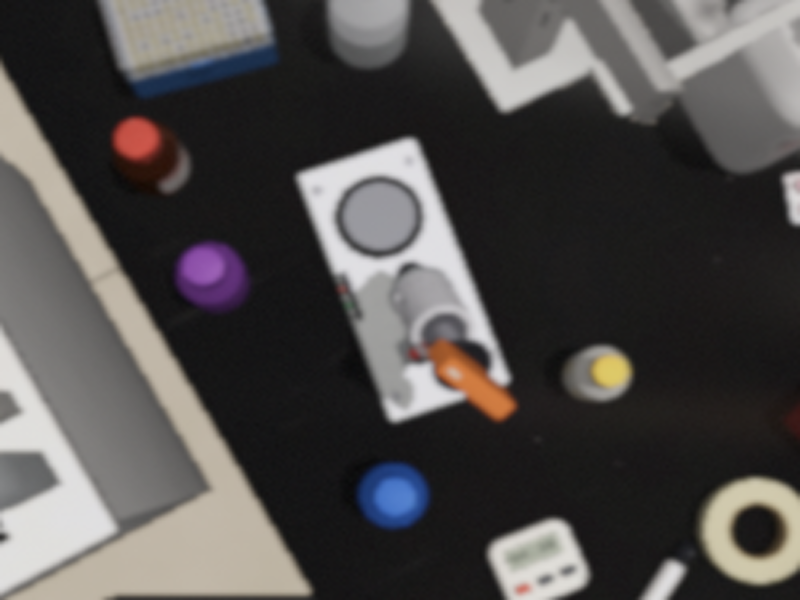

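View pics/side1.png

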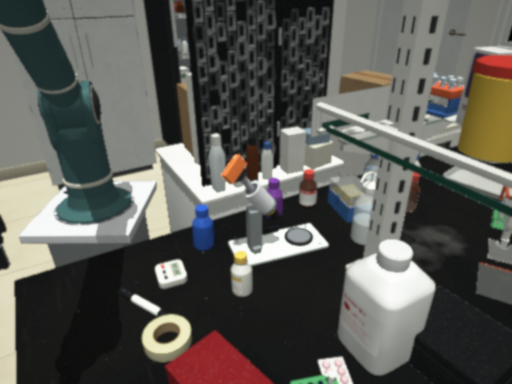

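```bash
python3 - <<'E'
import numpy as np,cv2
a=np.load('/tmp/side1.npz')['color'];b=np.load('/tmp/top1.npz')['color']
cv2.imwrite('pics/s_crop2.png',cv2.resize(a[130:260,220:450],None,fx=3.4,fy=4,interpolation=cv2.INTER_CUBIC)[:,:,::-1])
E
```

```text
(no output)
```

View pics/top1.png

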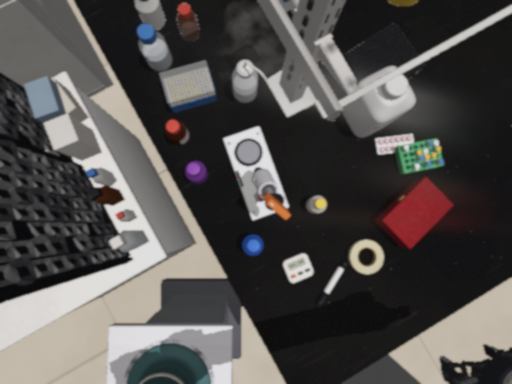

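View pics/s_crop2.png

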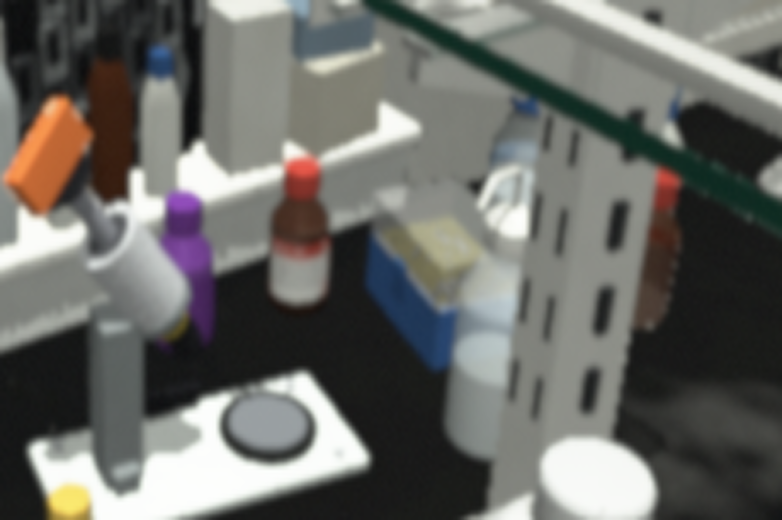

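```bash
cat > m.py <<'E'
from h import *
def L(n): 
    d=np.load('/tmp/'+n+'.npz',allow_pickle=True); return {k:d[k] for k in d.files}
E
python3 - <<'E'
from m import *
for n in ['top1','side1']:
    p=L(n); X=cloud(p); c=p['color'].astype(int); hsv=cv2.cvtColor(p['color'],cv2.COLOR_RGB2HSV)
    red=((hsv[...,0]<8)|(hsv[...,0]>172))&(hsv[...,1]>120)&(hsv[...,2]>90)
    near=(abs(X[...,0]-645)<45)&(abs(X[...,1]+20)<45)
    m=red&near&(X[...,2]>90); P=X[m]
    print(n,'cap',m.sum(),P.mean(0),P.min(0),P.max(0))
    t=P[P[:,2]>np.percentile(P[:,2],50)-0]; 
    print(' all bottle',X[near&(X[...,2]>8)].min(0),X[near&(X[...,2]>8)].max(0))
    # yellow
    ny=(abs(X[...,0]-465)<40)&(abs(X[...,1]+378)<40)&(X[...,2]>85);print(' yel',X[ny].mean(0),X[ny].min(0),X[ny].max(0),ny.sum())
    # orange
    o=(hsv[...,0]>5)&(hsv[...,0]<16)&(hsv[...,1]>150)&(hsv[...,2]>120)&(X[...,2]>190)
    P=X[o];print(' bar',o.sum(),P.mean(0),P.min(0),P.max(0))
    # base
    w=(c.min(-1)>150)&(abs(X[...,2]-11)<12)&(abs(X[...,0]-540)<150)&(abs(X[...,1]+220)<130)
    P=X[w]; print(' base z',np.median(P[:,2]),cv2.minAreaRect(P[:,:2].astype(np.float32)))
    # pad gray
    g=(hsv[...,1]<50)&(c.max(-1)>90)&(c.max(-1)<185)&(abs(X[...,2]-20)<9)&(np.hypot(X[...,0]-590,X[...,1]+190)<60)
    P=X[g]; print(' pad',g.sum(),P.mean(0),np.median(P,0),P.min(0),P.max(0))
    r=[(x,y) for x in range(400,800,50) for y in range(-450,150,50)]
p=L('top1');X=cloud(p)
# height map
print('y:',list(range(150,-451,-40)))
for x in range(360,800,30):
    row=[]
    for y in range(150,-451,-40):
        m=(abs(X[...,0]-x)<15)&(abs(X[...,1]-y)<20); row.append(int(np.percentile(X[...,2][m],95)) if m.sum()>3 else None)
    print(x,row)
E
```

```text
top1 cap 151 [647.04493521 -16.84974149 114.38715331] [632.73507055 -31.96791682  99.17431227] [662.50321899  -2.07524864 118.88537461]
 all bottle [623.3032405  -40.83959216   8.09646194] [674.40367409   8.70344048 118.88537461]
 yel [ 465.17329048 -375.99092837   99.57752115] [ 453.50079218 -390.47520832   85.82621488] [ 478.33563732 -363.91940728  104.3457078 ] 105
 bar 245 [ 448.36050841 -257.18510282  254.0817486 ] [ 408.29942989 -285.17181375  219.70574787] [ 474.24103461 -190.70968442 1018.88481893]
 base z 13.227644199712131 ((553.86181640625, -219.53782653808594), (238.2209930419922, 105.43716430664062), 20.262493133544922)
 pad 680 [ 598.47689523 -199.68096418   19.85992892] [ 602.57507052 -199.37277905   20.57848719] [ 530.65148942 -237.04899693   11.03433087] [ 645.10962438 -161.55866909   28.85137196]
side1 cap 86 [646.89702392 -22.08369952 106.56342078] [634.14821005 -31.20601825  94.14577223] [660.35785753  -2.47387817 114.75042541]
 all bottle [622.62449452 -44.37123748   8.18968039] [674.82366011   2.34167511 114.77556152]
 yel [ 464.45371196 -379.53889815   95.21114
[... 989 characters left out ...]
 4]
510 [115, 0, -788, None, 2, 74, 67, 3, 27, 187, 194, 14, 3, 3, 4, 3]
540 [128, -1, None, None, 3, 117, 116, 3, 31, 153, 163, 14, 4, 3, 3, 3]
570 [1, -795, None, 3, 3, 115, 84, 3, 21, 23, 15, 3, 3, 3, 3, 4]
600 [1, None, None, 3, 3, 3, 3, 8, 24, 23, 21, 3, 416, 407, 3, 3]
630 [-793, None, 2, 4, 116, 77, 3, 14, 22, 24, 19, 3, 416, 410, 409, 3]
660 [None, None, 3, 3, 118, 85, 3, 5, 15, 15, 14, 415, 417, 370, 409, 409]
690 [None, 2, 3, 3, 3, 3, 3, 3, 4, 4, 3, 417, 369, 370, 4, 409]
720 [None, 3, 3, 3, 85, 82, 3, 3, 3, 3, 412, 417, 370, 370, 3, 168]
750 [2, 3, 3, 83, 85, 86, 85, 32, 157, 204, 416, 456, 469, 14, None, 173]
780 [3, 3, 3, 85, 86, 86, 86, 3, 169, 380, 417, 436, None, 14, None, 4]
```

```bash
cat > fit.py <<'E'
from m import *
def padfit(p,zc):
    X=cloud(p); c=p['color'].astype(int)
    F=f(p);u,v=np.meshgrid(np.arange(512),np.arange(384))
    # ray-plane intersection z=20
    R=np.array(p['orientation']);o=np.array(p['origin'])
    d=np.stack([(u-p['cx'])/F,(v-p['cy'])/F,np.ones_like(u,float)],-1)@R.T
    t=(zc-o[2])/d[...,2]; G=o+d*t[...,None]
    return G,c
if __name__=='__main__':
  for n in ['top1','side1']:
    p=L(n); G,c=padfit(p,19); 
    near=np.hypot(G[...,0]-605,G[...,1]+199)<50
    m=(near&(c.max(-1)<185)).astype(np.uint8)
    nl,lab,st,ce=cv2.connectedComponentsWithStats(m)
    k=lab[np.unravel_index(np.argmin(np.hypot(G[...,0]-605,G[...,1]+199)),m.shape)]
    P=G[lab==k]; print(n,'pad',(lab==k).sum(),P.mean(0),P.min(0),P.max(0), cv2.minEnclosingCircle(P[:,:2].astype(np.float32)))
  Q=[]
  for yaw in [20.5]:
    a=np.radians(yaw); ex=np.array([np.cos(a),np.sin(a),0]); ey=np.array([-np.sin(a),np.cos(a),0]); ez=np.array([0,0,1.])
    O=np.array([606.5,-199.5,0])
    ax=-0.574*ex+0.819*ez; bx=0.819*ex+0.574*ez
    print('expected bar world',O-167*ex+239*ez)
    for n in ['top1','side1']:
      p=L(n); X=cloud(p); hsv=cv2.cvtColor(p['color'],cv2.COLOR_RGB2HSV)
      o=(hsv[...,0]>5)&(hsv[...,0]<16)&(hsv[...,1]>150)&(hsv[...,2]>100)&(X[...,2]>200)&(X[...,2]<290)&(abs(X[...,0]-455)<60)&(abs(X[...,1]+258)<60)
      P=X[o]-(O-167*ex+239*ez)
      S=np.stack([P@bx,P@ey,P@ax],-1)
      print(n,o.sum(),S.min(0),S.max(0))
      top=S[S[:,2]>np.percentile(S[:,2],60)]
      for T in (S,top):
        print('  rect',cv2.minAreaRect(T[:,:2].astype(np.float32)), T.mean(0))
      Q.append(S)
    S=np.vstack(Q); print(cv2.minAreaRect(S[:,:2].astype(np.float32)))
E
python3 fit.py
```

```text
top1 pad 643 [ 605.90098304 -199.2148215    19.        ] [ 567.72418691 -236.62222693   19.        ] [ 643.78974861 -161.69089746   19.        ] ((605.9341430664062, -199.28268432617188), 38.59926986694336)
side1 pad 458 [ 603.49427583 -199.78990658   19.        ] [ 567.64050517 -240.25216456   19.        ] [ 640.93574983 -151.29535526   19.        ] ((604.3394165039062, -195.94664001464844), 46.25448989868164)
expected bar world [ 450.0757444  -257.98463267  239.        ]
top1 251 [-29.29891494 -20.21583751 -17.17176167] [30.90057268 19.72742052 19.62355422]
  rect ((-0.8474445343017578, 3.8599472045898438), (62.22037887573242, 24.828041076660156), 28.701263427734375) [ 5.62068755  0.84134138 10.02641343]
  rect ((1.2401313781738281, 0.12216377258300781), (58.83816909790039, 14.58806037902832), 28.201889038085938) [-2.01545824 -2.0175825  15.90781509]
side1 365 [-25.58588693 -18.82813999 -19.73253639] [27.96378387 14.84209461 15.22911323]
  rect ((-0.439361572265625, 0.8149490356445312), (60.964439392089844, 15.380460739135742), 29.320289611816406) [ 0.22931163 -3.4228322   1.38648317]
  rect ((-0.7886371612548828, 0.7121505737304688), (59.711490631103516, 15.310314178466797), 29.713706970214844) [-0.7991758  -2.21360328 11.4685257 ]
((-0.9759979248046875, 3.796651840209961), (62.6161003112793, 24.81303596496582), 28.07331657409668)
```

Candidates for the target bottle:
- Near red-cap brown bottle: top (176,131), side (308,188).
- Back red-cap bottle: top (188,20), side (415,185).
- Purple bottle: top (196,172).
- Blue bottle: top (252,245).
- Brown bottle on the shelf: side (253,160).

I choose the near red-cap bottle at about (648,-17). The close crop shows a brown body with a red cap next to the reader.

The pad is at (606,-199) and the reader yaw is 20.5°. The bar matches its expected pose.

>>> {"op": "carry_out", "data": {"increments": [{"tx":10,"ty":-10,"tz":-12},{"tx":17.8,"ty":-17.6,"tz":-10},{"tx":17.8,"ty":-17.6,"tz":-10},{"tx":17.8,"ty":-17.6,"tz":-10},{"tx":17.8,"ty":-17.6,"tz":-10},{"tx":17.8,"ty":-17.6,"tz":-10},{"tx":17.8,"ty":-17.6,"tz":-10},{"tx":17.8,"ty":-17.6,"tz":-10},{"tx":17.8,"ty":-17.6,"tz":-10},{"tx":17.8,"ty":-17.6,"tz":-8},{"tx":17.8,"ty":-17.6},{"tx":17.8,"ty":-17.6}], "newtons": 40}}

```text
$.increments[0]: bad value
```

>>> {"op": "carry_out", "data": {"increments": [{"tx":17.8,"ty":-17.6},{"tx":17.8,"ty":-17.6},{"tx":17.8,"ty":-17.6},{"tx":17.8,"ty":-17.6},{"tx":17.8,"ty":-17.6},{"tx":17.8,"ty":-17.6},{"tx":17.8,"ty":-17.6},{"tx":17.8,"ty":-17.6},{"tx":17.8,"ty":-17.6},{"tx":17.8,"ty":-17.6},{"tx":17.8,"ty":-17.6},{"tx":17.8,"ty":-17.6}]}}

```text
$.increments[0]: bad value
```

>>> {"op": "carry_out", "data": {"increments": [{"tx":10,"ty":-10,"tz":-12,"wx":0,"wy":0,"wz":0,"jaw":0},{"tx":17.8,"ty":-17.6,"tz":-10,"wx":0,"wy":0,"wz":0,"jaw":0},{"tx":17.8,"ty":-17.6,"tz":-10,"wx":0,"wy":0,"wz":0,"jaw":0},{"tx":17.8,"ty":-17.6,"tz":-10,"wx":0,"wy":0,"wz":0,"jaw":0},{"tx":17.8,"ty":-17.6,"tz":-10,"wx":0,"wy":0,"wz":0,"jaw":0},{"tx":17.8,"ty":-17.6,"tz":-10,"wx":0,"wy":0,"wz":0,"jaw":0},{"tx":17.8,"ty":-17.6,"tz":-10,"wx":0,"wy":0,"wz":0,"jaw":0},{"tx":17.8,"ty":-17.6,"tz":-10,"wx":0,"wy":0,"wz":0,"jaw":0},{"tx":17.8,"ty":-17.6,"tz":-10,"wx":0,"wy":0,"wz":0,"jaw":0},{"tx":17.8,"ty":-17.6,"tz":-8,"wx":0,"wy":0,"wz":0,"jaw":0}], "newtons": 40}}

```text
clock: 1.33
ee_pos: [279.9, -426.7, 351.3]
ee_rot: [[0.972, 0.236, 0.001], [0.236, -0.972, -0.001], [0.0, 0.001, -1.0]]
ft_force: [1.4, -0.2, 0.1]
width: 85.4
```

>>> {"op": "carry_out", "data": {"increments": [{"tx":21.4,"ty":-21.1,"tz":0,"wx":0,"wy":0,"wz":0,"jaw":0},{"tx":21.4,"ty":-21.1,"tz":0,"wx":0,"wy":0,"wz":0,"jaw":0},{"tx":21.4,"ty":-21.1,"tz":0,"wx":0,"wy":0,"wz":0,"jaw":0},{"tx":21.4,"ty":-21.1,"tz":0,"wx":0,"wy":0,"wz":0,"jaw":0},{"tx":21.4,"ty":-21.1,"tz":0,"wx":0,"wy":0,"wz":0,"jaw":0},{"tx":21.4,"ty":-21.1,"tz":0,"wx":0,"wy":0,"wz":0,"jaw":0},{"tx":21.4,"ty":-21.1,"tz":0,"wx":0,"wy":0,"wz":0,"jaw":0},{"tx":21.4,"ty":-21.1,"tz":0,"wx":0,"wy":0,"wz":0,"jaw":0},{"tx":21.4,"ty":-21.1,"tz":0,"wx":0,"wy":0,"wz":0,"jaw":0},{"tx":21.4,"ty":-21.1,"tz":0,"wx":0,"wy":0,"wz":0,"jaw":0},{"tx":21.4,"ty":-21.1,"tz":0,"wx":0,"wy":0,"wz":0,"jaw":0},{"tx":21.4,"ty":-21.1,"tz":0,"wx":0,"wy":0,"wz":0,"jaw":0}]}}

```text
clock: 2.33
ee_pos: [469.4, -119.6, 350.6]
ee_rot: [[0.972, 0.236, 0.001], [0.236, -0.972, -0.001], [0.001, 0.001, -1.0]]
ft_force: [-0.1, -0.1, 1.0]
width: 85.6
```

>>> {"op": "carry_out", "data": {"increments": [{"tx":22,"ty":-6.4,"tz":5,"wx":0,"wy":0,"wz":0,"jaw":0},{"tx":22,"ty":-6.4,"tz":5,"wx":0,"wy":0,"wz":0,"jaw":0},{"tx":22,"ty":-6.4,"tz":10,"wx":0,"wy":0,"wz":0,"jaw":0},{"tx":22,"ty":-6.4,"tz":15,"wx":0,"wy":0,"wz":0,"jaw":0},{"tx":22,"ty":-6.4,"tz":15,"wx":0,"wy":0,"wz":0,"jaw":0},{"tx":22,"ty":-6.4,"tz":15,"wx":0,"wy":0,"wz":0,"jaw":0},{"tx":22,"ty":-6.4,"tz":15,"wx":0,"wy":0,"wz":0,"jaw":0},{"tx":22,"ty":-6.4,"tz":15,"wx":0,"wy":0,"wz":0,"jaw":0},{"tx":21.7,"ty":-6.2,"tz":15,"wx":0,"wy":0,"wz":0,"jaw":0},{"tx":0,"ty":0,"tz":10,"wx":0,"wy":0,"wz":0,"jaw":0},{"tx":0,"ty":0,"tz":0,"wx":0,"wy":0,"wz":0,"jaw":0}]}}

```text
clock: 3.25
ee_pos: [646.3, -17.7, 227.1]
ee_rot: [[0.971, 0.238, -0.005], [0.238, -0.971, 0.001], [-0.005, -0.002, -1.0]]
ft_force: [-0.9, 0.3, -1.6]
width: 85.4
```

```bash
python3 - <<'E'
from h import *
p=snapshot('side'); cv2.imwrite('pics/s2.png',cv2.resize(p['color'][100:260,220:420],None,fx=3.5,fy=3.5,interpolation=cv2.INTER_CUBIC)[:,:,::-1])
s=get_state();print(s['qpos'],s['ee_pos'])
E
```

```text
[ 17.26012706  30.63395218 -26.05869076  91.96928554  14.80802482
  61.04704125 -89.18951621] [646.41133878 -18.51757907 228.71600075]
```

View pics/s2.png

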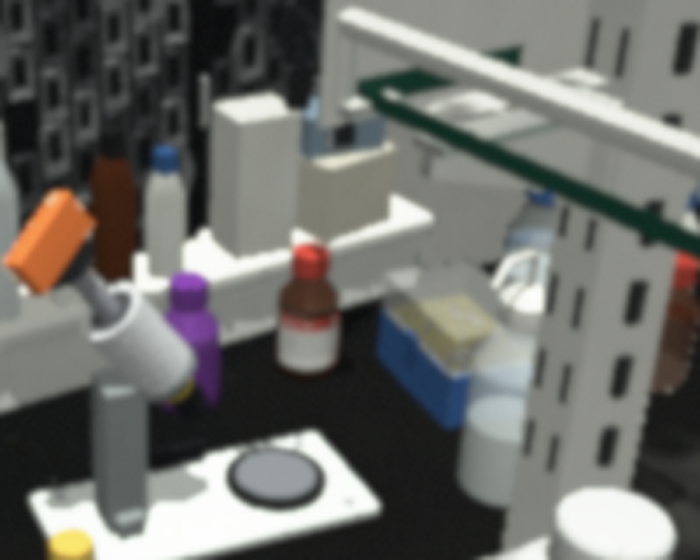

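```bash
python3 - <<'E'
from h import *
a=snapshot('side')['color'];b=snapshot('top')['color']
cv2.imwrite('pics/both2.png',cv2.resize(np.hstack([a,b]),(800,300))[:,:,::-1])
E
```

```text
(no output)
```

View pics/both2.png

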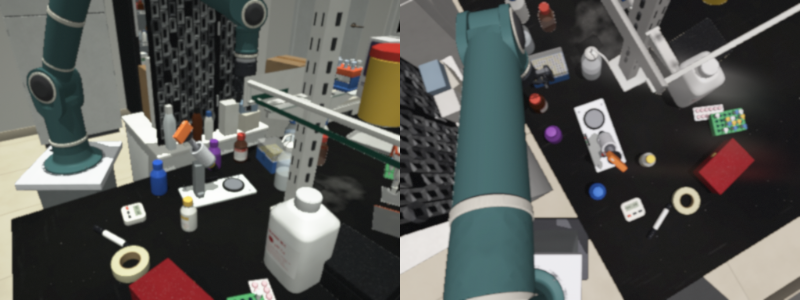

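```bash
python3 - <<'E'
from h import *
s=get_state()
for n in ['side','top']:
    p=snapshot(n); np.savez('/tmp/'+n+'2.npz',**p); F=f(p)
    im=p['color'].copy()
    R=np.array(p['orientation'])
    for dz,col in [(0,(0,255,0)),(-100,(255,255,0)),(100,(255,0,255))]:
        c=R.T@(s['ee_pos']+[0,0,dz]-p['origin']); u=c[:2]/c[2]*F+[p['cx'],p['cy']]; print(n,dz,u)
        cv2.circle(im,tuple(int(round(x)) for x in u),2,col,-1)
    x0,y0=(230,60) if n=='side' else (110,60)
    cv2.imwrite('pics/%s2b.png'%n,cv2.resize(im[y0:y0+150,x0:x0+160],None,fx=4,fy=4,interpolation=cv2.INTER_CUBIC)[:,:,::-1])
E
```

```text
side 0 [310.95420691 133.21759222]
side -100 [308.89164268 166.35848237]
side 100 [313.21713454  96.85730124]
top 0 [163.94198469 111.83483589]
top -100 [172.80313493 124.47502652]
top 100 [152.56433652  95.6049292 ]
```

View pics/side2b.png

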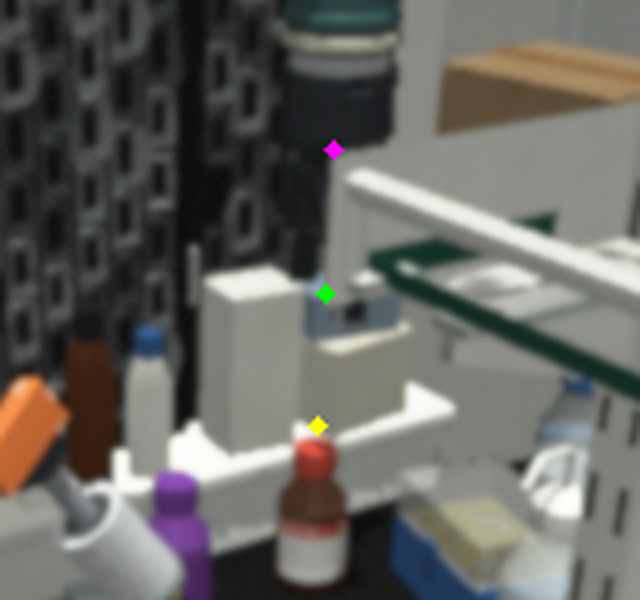

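View pics/top2b.png

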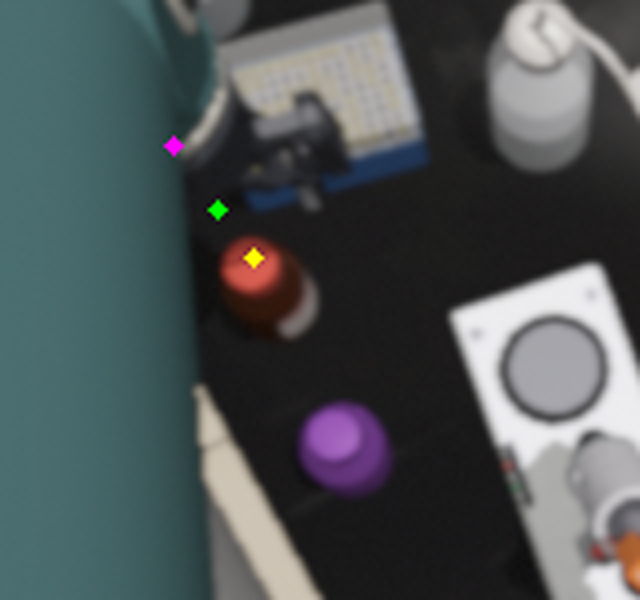

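>>> {"op": "carry_out", "data": {"increments": [{"tx":1.8,"ty":-1.1,"tz":15,"wx":0,"wy":0,"wz":0,"jaw":0},{"tx":0,"ty":0,"tz":17,"wx":0,"wy":0,"wz":0,"jaw":0},{"tx":0,"ty":0,"tz":17,"wx":0,"wy":0,"wz":0,"jaw":0},{"tx":0,"ty":0,"tz":17,"wx":0,"wy":0,"wz":0,"jaw":0},{"tx":0,"ty":0,"tz":17,"wx":0,"wy":0,"wz":0,"jaw":0},{"tx":0,"ty":0,"tz":17,"wx":0,"wy":0,"wz":0,"jaw":0},{"tx":0,"ty":0,"tz":15,"wx":0,"wy":0,"wz":0,"jaw":0},{"tx":0,"ty":0,"tz":15,"wx":0,"wy":0,"wz":0,"jaw":0},{"tx":0,"ty":0,"tz":0,"wx":0,"wy":0,"wz":0,"jaw":0},{"tx":0,"ty":0,"tz":0,"wx":0,"wy":0,"wz":0,"jaw":0}]}}

```text
clock: 4.33
ee_pos: [648.6, -17.1, 99.9]
ee_rot: [[0.972, 0.236, -0.001], [0.236, -0.972, -0.0], [-0.001, -0.0, -1.0]]
ft_force: [0.2, -0.4, -0.2]
width: 85.4
```

```bash
python3 - <<'E'
from h import *
p=snapshot('side'); cv2.imwrite('pics/s3.png',cv2.resize(p['color'][120:240,240:400],None,fx=4.5,fy=4.5,interpolation=cv2.INTER_CUBIC)[:,:,::-1])
s=get_state();print(s['qpos'],s['ee_pos'],s['ft_force'])
E
```

```text
[ 14.94740051  39.13566312 -23.08551036  96.45597092  19.34305604
  48.34310407 -92.79891695] [649.29462436 -16.96271183 100.80259013] [ 0.30922133 -0.5223802   0.56257887]
```

View pics/s3.png

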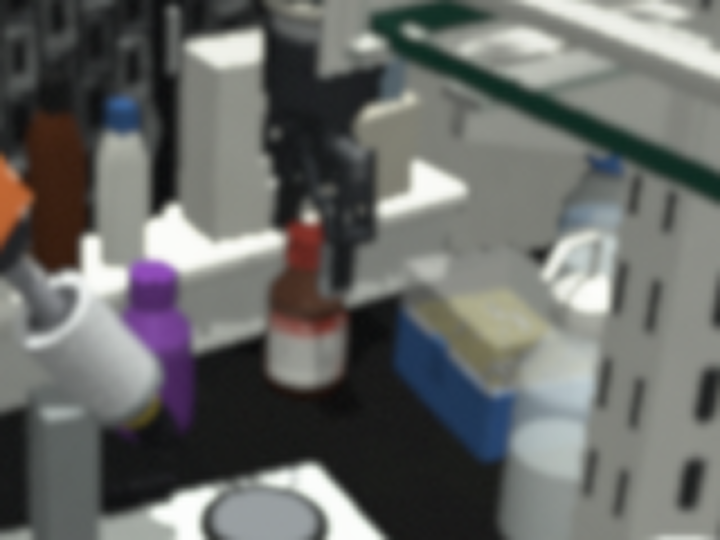

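>>> {"op": "carry_out", "data": {"increments": [{"tx":0,"ty":0,"tz":0,"wx":0,"wy":0,"wz":0,"jaw":0.3},{"tx":0,"ty":0,"tz":0,"wx":0,"wy":0,"wz":0,"jaw":0.5},{"tx":0,"ty":0,"tz":0,"wx":0,"wy":0,"wz":0,"jaw":0.6},{"tx":0,"ty":0,"tz":0,"wx":0,"wy":0,"wz":0,"jaw":0.7},{"tx":0,"ty":0,"tz":0,"wx":0,"wy":0,"wz":0,"jaw":1},{"tx":0,"ty":0,"tz":0,"wx":0,"wy":0,"wz":0,"jaw":1},{"tx":0,"ty":0,"tz":0,"wx":0,"wy":0,"wz":0,"jaw":1}], "newtons": 40}}

```text
clock: 4.97
ee_pos: [649.4, -14.8, 101.7]
ee_rot: [[0.971, 0.238, 0.002], [0.238, -0.971, 0.002], [0.002, -0.002, -1.0]]
ft_force: [-1.1, 3.9, 6.4]
width: 34.1
```

>>> {"op": "carry_out", "data": {"increments": [{"tx":0,"ty":0,"tz":0,"wx":0,"wy":0,"wz":0,"jaw":1},{"tx":0,"ty":0,"tz":-2,"wx":0,"wy":0,"wz":0,"jaw":1},{"tx":0,"ty":0,"tz":-4,"wx":0,"wy":0,"wz":0,"jaw":1},{"tx":0,"ty":0,"tz":-6,"wx":0,"wy":0,"wz":0,"jaw":1},{"tx":0,"ty":0,"tz":-8,"wx":0,"wy":0,"wz":0,"jaw":1},{"tx":0,"ty":0,"tz":-10,"wx":0,"wy":0,"wz":0,"jaw":1},{"tx":0,"ty":0,"tz":-10,"wx":0,"wy":0,"wz":0,"jaw":1},{"tx":0,"ty":0,"tz":-10,"wx":0,"wy":0,"wz":0,"jaw":1},{"tx":0,"ty":0,"tz":-5,"wx":0,"wy":0,"wz":0,"jaw":1},{"tx":0,"ty":0,"tz":0,"wx":0,"wy":0,"wz":0,"jaw":1}]}}

```text
clock: 5.8
ee_pos: [650.0, -17.0, 157.4]
ee_rot: [[0.972, 0.236, 0.003], [0.236, -0.972, -0.0], [0.003, 0.001, -1.0]]
ft_force: [-0.1, -0.5, -1.7]
width: 32.8
```

```bash
python3 - <<'E'
from h import *
p=snapshot('side'); cv2.imwrite('pics/s4.png',cv2.resize(p['color'][100:240,240:400],None,fx=4.2,fy=4.2,interpolation=cv2.INTER_CUBIC)[:,:,::-1])
s=get_state();print(s['qpos'],s['ee_pos'],s['ft_force'],s['width'])
E
```

```text
[ 16.02074885  35.22192646 -24.58317333  94.88690798  17.36877681
  53.59564751 -91.29059338] [649.40719607 -16.9856472  156.33504478] [-0.33291816 -0.73570325 -2.02485485] 33.02094465661303
```

View pics/s4.png

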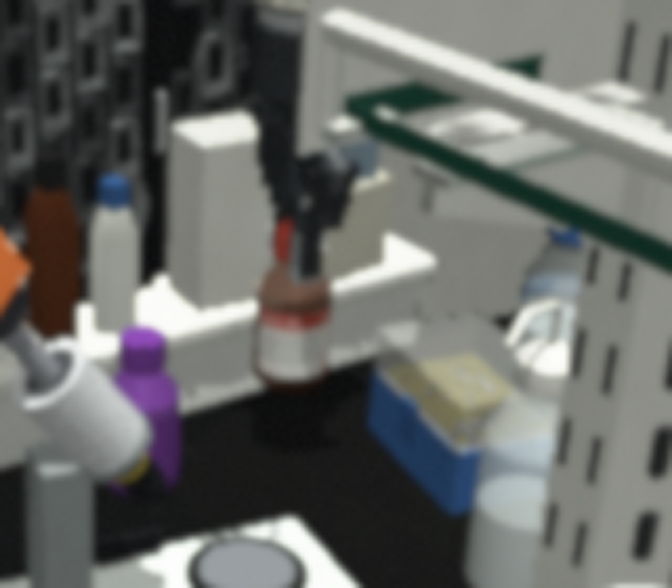

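>>> {"op": "carry_out", "data": {"increments": [{"tx":-2,"ty":4,"tz":0,"wx":0,"wy":0,"wz":0,"jaw":1},{"tx":-5,"ty":10,"tz":0,"wx":0,"wy":0,"wz":0,"jaw":1},{"tx":-8.4,"ty":16.7,"tz":0,"wx":0,"wy":0,"wz":0,"jaw":1},{"tx":-8.4,"ty":16.7,"tz":0,"wx":0,"wy":0,"wz":0,"jaw":1},{"tx":-8.4,"ty":16.7,"tz":0,"wx":0,"wy":0,"wz":0,"jaw":1},{"tx":-8.4,"ty":16.7,"tz":0,"wx":0,"wy":0,"wz":0,"jaw":1},{"tx":-8.4,"ty":16.7,"tz":0,"wx":0,"wy":0,"wz":0,"jaw":1},{"tx":-8.4,"ty":16.7,"tz":0,"wx":0,"wy":0,"wz":0,"jaw":1},{"tx":-8.4,"ty":16.7,"tz":0,"wx":0,"wy":0,"wz":0,"jaw":1},{"tx":-8.4,"ty":16.7,"tz":0,"wx":0,"wy":0,"wz":0,"jaw":1},{"tx":-6,"ty":11.6,"tz":0,"wx":0,"wy":0,"wz":0,"jaw":1},{"tx":-4,"ty":8,"tz":0,"wx":0,"wy":0,"wz":0,"jaw":1}]}}

```text
clock: 6.85
ee_pos: [605.3, -202.3, 154.5]
ee_rot: [[0.972, 0.234, -0.002], [0.234, -0.972, -0.001], [-0.002, 0.0, -1.0]]
ft_force: [-0.1, -0.8, -1.9]
width: 32.6
```

>>> {"op": "carry_out", "data": {"increments": [{"tx":0,"ty":0,"tz":8,"wx":0,"wy":0,"wz":0,"jaw":1},{"tx":0,"ty":0,"tz":8,"wx":0,"wy":0,"wz":0,"jaw":1},{"tx":0,"ty":0,"tz":4,"wx":0,"wy":0,"wz":0,"jaw":1},{"tx":0,"ty":0,"tz":0,"wx":0,"wy":0,"wz":0,"jaw":1},{"tx":0,"ty":0,"tz":0,"wx":0,"wy":0,"wz":0,"jaw":1}]}}

```text
clock: 7.27
ee_pos: [606.7, -197.8, 134.6]
ee_rot: [[0.971, 0.238, -0.001], [0.238, -0.971, 0.001], [-0.001, -0.001, -1.0]]
ft_force: [0.4, -0.1, -1.5]
width: 32.7
```

```bash
python3 - <<'E'
from h import *
for n in ['side','top']:
    p=snapshot(n); np.savez('/tmp/'+n+'5.npz',**p);X=cloud(p)
    x0,y0=(220,100) if n=='side' else (150,80)
    cv2.imwrite('pics/%s5.png'%n,cv2.resize(p['color'][y0:y0+150,x0:x0+170],None,fx=4,fy=4,interpolation=cv2.INTER_CUBIC)[:,:,::-1])
    m=(np.hypot(X[...,0]-606,X[...,1]+199)<42)&(X[...,2]>30)&(X[...,2]<105)
    print(n,X[m].min(0),X[m].max(0))
    b=m&(X[...,2]<80); print(X[b].min(0),X[b].max(0),b.sum())
s=get_state();print(s['qpos'],s['ee_pos'],s['ft_force'],s['width'])
E
```

```text
side [ 580.76323389 -226.77727105   32.46362757] [ 632.59312959 -193.26416534  104.97337288]
[ 581.22136763 -226.77727105   32.46362757] [ 632.59312959 -199.84806452   79.96473233] 304Traceback (most recent call last):
  File "<stdin>", line 7, in <module>
    return umr_minimum(a, axis, None, out, keepdims, initial, where)
ValueError: zero-size array to reduction operation minimum which has no identity
```

View pics/side5.png

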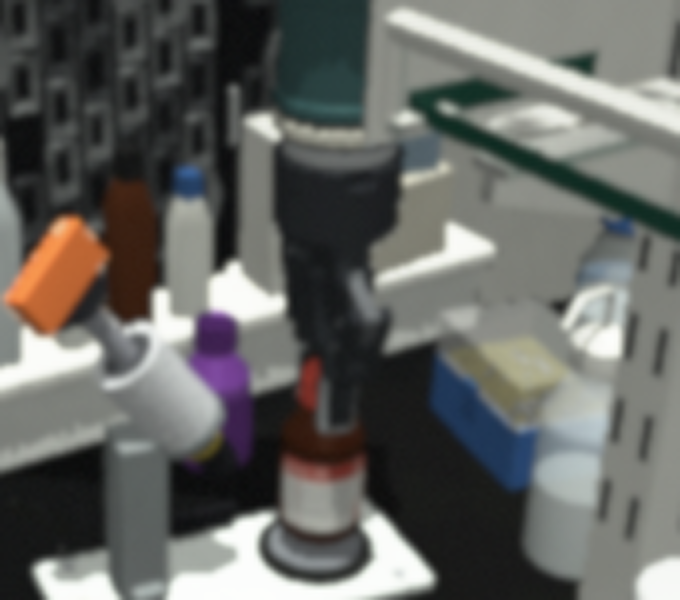

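View pics/top5.png

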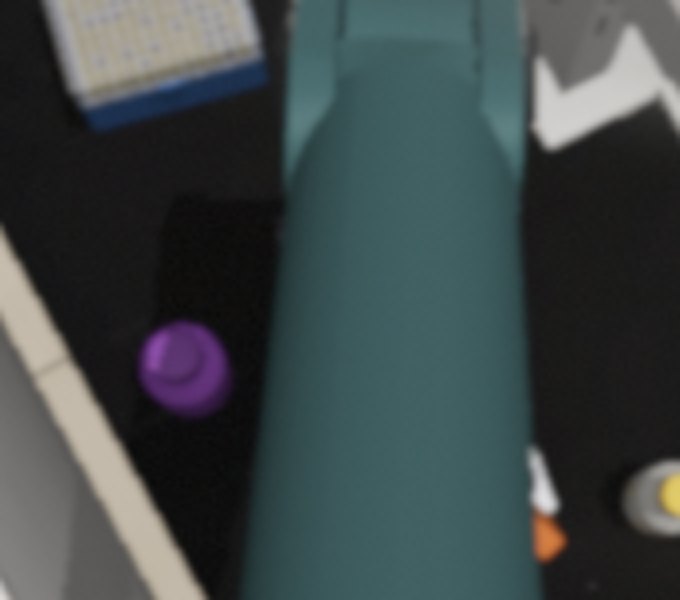

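>>> {"op": "carry_out", "data": {"increments": [{"tx":0,"ty":0,"tz":3,"wx":0,"wy":0,"wz":0,"jaw":1},{"tx":0,"ty":0,"tz":3,"wx":0,"wy":0,"wz":0,"jaw":1},{"tx":0,"ty":0,"tz":3,"wx":0,"wy":0,"wz":0,"jaw":1},{"tx":0,"ty":0,"tz":2,"wx":0,"wy":0,"wz":0,"jaw":1},{"tx":0,"ty":0,"tz":0,"wx":0,"wy":0,"wz":0,"jaw":1},{"tx":0,"ty":0,"tz":0,"wx":0,"wy":0,"wz":0,"jaw":1}]}}

```text
clock: 7.87
ee_pos: [606.5, -199.3, 124.1]
ee_rot: [[0.972, 0.236, -0.0], [0.236, -0.972, 0.0], [-0.0, -0.0, -1.0]]
ft_force: [0.0, 0.0, -2.4]
width: 32.9
```

>>> {"op": "carry_out", "data": {"increments": [{"tx":0,"ty":0,"tz":1,"wx":0,"wy":0,"wz":0,"jaw":1},{"tx":0,"ty":0,"tz":1,"wx":0,"wy":0,"wz":0,"jaw":1},{"tx":0,"ty":0,"tz":0,"wx":0,"wy":0,"wz":0,"jaw":1}]}}

```text
clock: 8.12
ee_pos: [606.7, -199.4, 122.2]
ee_rot: [[0.972, 0.236, 0.0], [0.236, -0.972, -0.0], [0.0, 0.0, -1.0]]
ft_force: [-0.2, 0.2, -2.5]
width: 32.9
```

>>> {"op": "carry_out", "data": {"increments": [{"tx":0,"ty":0,"tz":0.7,"wx":0,"wy":0,"wz":0,"jaw":1},{"tx":0,"ty":0,"tz":0.3,"wx":0,"wy":0,"wz":0,"jaw":1},{"tx":0,"ty":0,"tz":0,"wx":0,"wy":0,"wz":0,"jaw":1}]}}

```text
clock: 8.37
ee_pos: [607.2, -199.2, 122.1]
ee_rot: [[0.972, 0.237, 0.001], [0.237, -0.972, -0.0], [0.001, 0.001, -1.0]]
ft_force: [-0.9, -0.1, 4.2]
width: 32.5
```

>>> {"op": "carry_out", "data": {"increments": [{"tx":0,"ty":0,"tz":0.7,"wx":0,"wy":0,"wz":0,"jaw":1},{"tx":0,"ty":0,"tz":0,"wx":0,"wy":0,"wz":0,"jaw":1},{"tx":0,"ty":0,"tz":0,"wx":0,"wy":0,"wz":0,"jaw":1}]}}

```text
clock: 8.62
ee_pos: [607.5, -199.2, 122.1]
ee_rot: [[0.972, 0.237, 0.002], [0.237, -0.972, -0.001], [0.002, 0.001, -1.0]]
ft_force: [-1.3, 2.1, 7.9]
width: 32.9
```

>>> {"op": "carry_out", "data": {"increments": [{"tx":0,"ty":0,"tz":-0.8,"wx":0,"wy":0,"wz":0,"jaw":1},{"tx":0,"ty":0,"tz":0,"wx":0,"wy":0,"wz":0,"jaw":0.55},{"tx":0,"ty":0,"tz":0,"wx":0,"wy":0,"wz":0,"jaw":0.45},{"tx":0,"ty":0,"tz":0,"wx":0,"wy":0,"wz":0,"jaw":0.35},{"tx":0,"ty":0,"tz":0,"wx":0,"wy":0,"wz":0,"jaw":0.2},{"tx":0,"ty":0,"tz":0,"wx":0,"wy":0,"wz":0,"jaw":0.1},{"tx":0,"ty":0,"tz":0,"wx":0,"wy":0,"wz":0,"jaw":0.0},{"tx":0,"ty":0,"tz":0,"wx":0,"wy":0,"wz":0,"jaw":0}], "newtons": 20}}

```text
clock: 9.28
ee_pos: [606.6, -199.3, 121.3]
ee_rot: [[0.972, 0.236, -0.0], [0.236, -0.972, 0.0], [-0.0, -0.0, -1.0]]
ft_force: [0.1, 0.1, -0.1]
width: 85.5
```

>>> {"op": "carry_out", "data": {"increments": [{"tx":0,"ty":0,"tz":-6,"wx":0,"wy":0,"wz":0,"jaw":0},{"tx":0,"ty":0,"tz":-12,"wx":0,"wy":0,"wz":0,"jaw":0},{"tx":0,"ty":0,"tz":-18,"wx":0,"wy":0,"wz":0,"jaw":0},{"tx":0,"ty":0,"tz":-18,"wx":0,"wy":0,"wz":0,"jaw":0},{"tx":0,"ty":0,"tz":-18,"wx":0,"wy":0,"wz":0,"jaw":0},{"tx":0,"ty":0,"tz":-18,"wx":0,"wy":0,"wz":0,"jaw":0},{"tx":0,"ty":0,"tz":-18,"wx":0,"wy":0,"wz":0,"jaw":0},{"tx":0,"ty":0,"tz":-18,"wx":0,"wy":0,"wz":0,"jaw":0},{"tx":0,"ty":0,"tz":-18,"wx":0,"wy":0,"wz":0,"jaw":0},{"tx":0,"ty":0,"tz":-18,"wx":0,"wy":0,"wz":0,"jaw":0},{"tx":0,"ty":0,"tz":-18,"wx":0,"wy":0,"wz":0,"jaw":0}]}}

```text
clock: 10.2
ee_pos: [606.7, -199.1, 303.8]
ee_rot: [[0.972, 0.237, 0.001], [0.237, -0.972, -0.001], [0.001, 0.001, -1.0]]
ft_force: [1.5, -0.2, -1.1]
width: 85.3
```

```bash
cat > look.py <<'E'
import sys
from h import *
k=sys.argv[1]
for n in ['side','top']:
    p=snapshot(n); np.savez('/tmp/'+n+k+'.npz',**p);X=cloud(p)
    x0,y0=(200,100) if n=='side' else (150,80)
    cv2.imwrite('pics/%s%s.png'%(n,k),cv2.resize(p['color'][y0:y0+150,x0:x0+170],None,fx=4,fy=4,interpolation=cv2.INTER_CUBIC)[:,:,::-1])
    for lo,hi in [(30,80),(95,125)]:
        m=(np.hypot(X[...,0]-606,X[...,1]+199)<40)&(X[...,2]>lo)&(X[...,2]<hi)
        if m.sum(): print(n,lo,np.round(X[m].min(0),1),np.round(X[m].max(0),1),m.sum())
s=get_state();print(s['clock'],s['qpos'],s['ee_pos'],s['ft_force'],s['width'])
E
python3 look.py 6
```

```text
side 30 [ 580.9 -228.3   30. ] [ 632.3 -201.1   80. ] 337
side 95 [ 585.2 -226.1   95.2] [ 627.7 -196.5  124.3] 183
10.3 [ 34.20835436  25.62954718 -26.3326492   88.79185392  12.01328291
  67.94964431 -70.63861374] [ 608.35275282 -199.33676304  306.268091  ] [0.05827234 0.23349038 0.33876237] 85.3889672596265
```

View pics/side6.png

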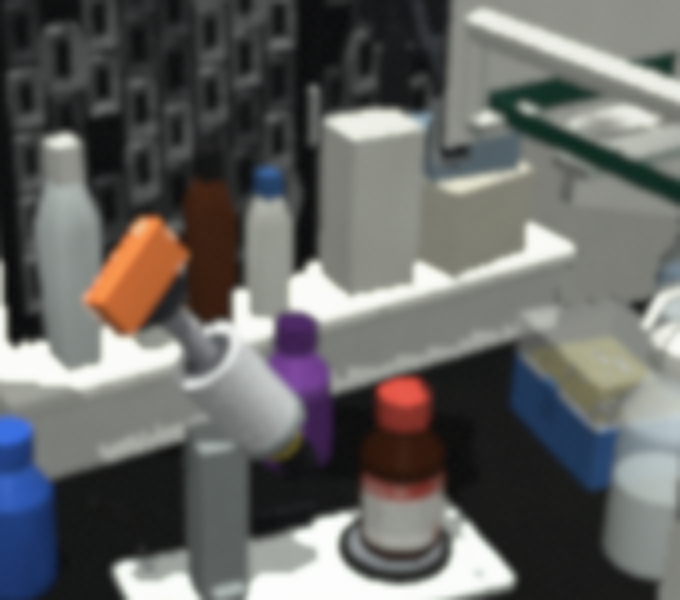

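```bash
cat > plan.py <<'E'
import sys
from h import *
from scipy.spatial.transform import Rotation as Ro
a=np.radians(20.4); ex=np.array([np.cos(a),np.sin(a),0]); ey=np.array([-np.sin(a),np.cos(a),0]); ez=np.array([0,0,1.])
O=np.array([606.0,-199.3,0]); BAR=O-167*ex+239*ez
ax=-0.574*ex+0.819*ez; bx=0.819*ex+0.574*ez
def tgt(ang,h,off=(0,0)):
    t=np.radians(ang); b=np.cos(t)*bx+np.sin(t)*ey
    R=np.stack([b,np.cross(-ax,b),-ax],1); U,_,V=np.linalg.svd(R)
    return U@V, BAR+ax*h+bx*off[0]+ey*off[1]
def delta(Rt,pt,s=None):
    s=s or get_state(); R=np.array(s['ee_rot'])
    print('pos',np.round(s['ee_pos'],1),'to',np.round(pt,1),'ft',np.round(s['ft_force'],1),'w',round(s['width'],1))
    print('shift tool',np.round(R.T@(pt-s['ee_pos']),1),'shift in target frame',np.round(Rt.T@(pt-s['ee_pos']),1),'world',np.round(pt-s['ee_pos'],1))
    print('rotvec tool',np.round(Ro.from_matrix(R.T@Rt).as_rotvec(),4))
E
python3 - <<'E'
from plan import *
for h in (120,6): delta(*tgt(29.3,h))
print(tgt(29.3,0)[0])
E
```

```text
pos [ 608.4 -199.3  306.3] to [ 384.9 -281.5  337.3] ft [0.1 0.2 0.3] w 85.4
shift tool [-236.3   27.1  -32.4] shift in target frame [-154.1  -87.4 -162. ] world [-223.4  -82.2   31. ]
rotvec tool [-0.1159  0.6042 -0.6075]
pos [ 608.4 -199.3  306.3] to [ 446.2 -258.7  243.9] ft [0.1 0.2 0.3] w 85.4
shift tool [-171.9   19.1   61.3] shift in target frame [-154.1  -87.4  -48. ] world [-162.1  -59.4  -62.4]
rotvec tool [-0.1159  0.6042 -0.6075]
[[ 0.49879999  0.67957583  0.53793612]
 [ 0.70758437 -0.67771801  0.20005665]
 [ 0.50052266  0.28084694 -0.81890297]]
```

>>> {"op": "carry_out", "data": {"increments": [{"tx":-8,"ty":1,"tz":-15,"wx":0,"wy":0,"wz":0,"jaw":0},{"tx":-15,"ty":2,"tz":-15,"wx":0,"wy":0,"wz":0,"jaw":0},{"tx":-25,"ty":3,"tz":-10,"wx":0,"wy":0,"wz":0,"jaw":0},{"tx":-25,"ty":3,"tz":0,"wx":0,"wy":0,"wz":0,"jaw":0},{"tx":-25,"ty":3,"tz":0,"wx":0,"wy":0,"wz":0,"jaw":0},{"tx":-25,"ty":3,"tz":0,"wx":0,"wy":0,"wz":0,"jaw":0},{"tx":-25,"ty":3,"tz":0,"wx":0,"wy":0,"wz":0,"jaw":0},{"tx":-25,"ty":3,"tz":0,"wx":0,"wy":0,"wz":0,"jaw":0},{"tx":-25,"ty":3,"tz":0,"wx":0,"wy":0,"wz":0,"jaw":0},{"tx":-20,"ty":3,"tz":0,"wx":0,"wy":0,"wz":0,"jaw":0},{"tx":-15,"ty":1,"tz":0,"wx":0,"wy":0,"wz":0,"jaw":0},{"tx":-3,"ty":0,"tz":0,"wx":0,"wy":0,"wz":0,"jaw":0}]}}

```text
clock: 11.3
ee_pos: [380.8, -283.5, 341.7]
ee_rot: [[0.973, 0.232, -0.002], [0.232, -0.973, -0.001], [-0.002, 0.0, -1.0]]
ft_force: [0.2, 0.3, -0.2]
width: 85.4
```

>>> {"op": "carry_out", "data": {"increments": [{"tx":0,"ty":0,"tz":0,"wx":-0.0145,"wy":0.0755,"wz":-0.0759,"jaw":0},{"tx":0,"ty":0,"tz":0,"wx":-0.0145,"wy":0.0755,"wz":-0.0759,"jaw":0},{"tx":0,"ty":0,"tz":0,"wx":-0.0145,"wy":0.0755,"wz":-0.0759,"jaw":0},{"tx":0,"ty":0,"tz":0,"wx":-0.0145,"wy":0.0755,"wz":-0.0759,"jaw":0},{"tx":0,"ty":0,"tz":0,"wx":-0.0145,"wy":0.0755,"wz":-0.0759,"jaw":0},{"tx":0,"ty":0,"tz":0,"wx":-0.0145,"wy":0.0755,"wz":-0.0759,"jaw":0},{"tx":0,"ty":0,"tz":0,"wx":-0.0145,"wy":0.0755,"wz":-0.0759,"jaw":0},{"tx":0,"ty":0,"tz":0,"wx":-0.0145,"wy":0.0755,"wz":-0.0759,"jaw":0},{"tx":0,"ty":0,"tz":0,"wx":0,"wy":0,"wz":0,"jaw":0},{"tx":0,"ty":0,"tz":0,"wx":0,"wy":0,"wz":0,"jaw":0}]}}

```text
clock: 12.13
ee_pos: [383.7, -282.2, 340.9]
ee_rot: [[0.519, 0.676, 0.523], [0.698, -0.689, 0.197], [0.493, 0.263, -0.829]]
ft_force: [0.8, -0.1, 1.4]
width: 85.2
```

```bash
python3 look.py 7; python3 - <<'E'
from plan import *
for h in (120,6): delta(*tgt(29.3,h))
E
```

```text
side 30 [ 580.9 -228.    30.1] [ 632.5 -202.8   79.7] 336
side 95 [ 585.1 -221.8   95.2] [ 628.  -197.4  124.9] 181
top 30 [ 581.7 -224.9   31.7] [ 599.3 -178.1   79.6] 59
top 95 [ 585.1 -225.6   95.1] [ 629.8 -178.6  124.8] 138
12.2333 [ 68.17360009   1.27591612 -17.11436344 119.41759269 -39.97952905
  54.85707396  32.36157807] [ 384.64490016 -281.5525598   341.61707709] [ 0.14927414  0.87022747 -0.1520815 ] 85.85410762479486
pos [ 384.6 -281.6  341.6] to [ 384.9 -281.5  337.3] ft [ 0.1  0.9 -0.2] w 85.9
shift tool [-2.  -1.   3.7] shift in target frame [-2.  -1.1  3.7] world [ 0.3  0.  -4.3]
rotvec tool [-0.0103  0.0147 -0.0146]
pos [ 384.6 -281.6  341.6] to [ 446.2 -258.7  243.9] ft [ 0.1  0.9 -0.2] w 85.9
shift tool [ -0.3   0.2 117.7] shift in target frame [ -2.   -1.1 117.7] world [ 61.6  22.8 -97.7]
rotvec tool [-0.0103  0.0147 -0.0146]
```

View pics/side7.png

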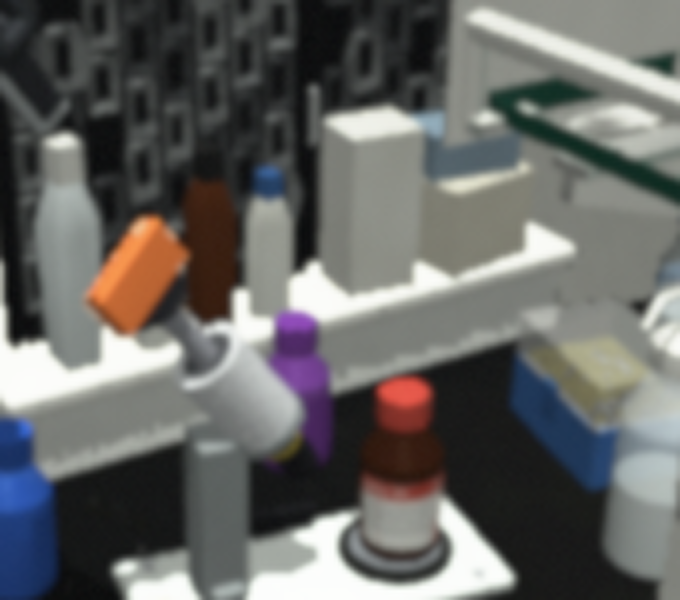

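>>> {"op": "carry_out", "data": {"increments": [{"tx":0,"ty":0,"tz":0,"wx":-0.0103,"wy":0.0147,"wz":-0.0146,"jaw":0},{"tx":-2,"ty":-1.1,"tz":8,"wx":0,"wy":0,"wz":0,"jaw":0},{"tx":0,"ty":0,"tz":12,"wx":0,"wy":0,"wz":0,"jaw":0},{"tx":0,"ty":0,"tz":12,"wx":0,"wy":0,"wz":0,"jaw":0},{"tx":0,"ty":0,"tz":12,"wx":0,"wy":0,"wz":0,"jaw":0},{"tx":0,"ty":0,"tz":12,"wx":0,"wy":0,"wz":0,"jaw":0},{"tx":0,"ty":0,"tz":8,"wx":0,"wy":0,"wz":0,"jaw":0},{"tx":0,"ty":0,"tz":0,"wx":0,"wy":0,"wz":0,"jaw":0}]}}

```text
clock: 12.9
ee_pos: [417.4, -268.2, 286.2]
ee_rot: [[0.497, 0.682, 0.537], [0.708, -0.676, 0.203], [0.502, 0.279, -0.819]]
ft_force: [0.3, 0.1, -0.0]
width: 85.2
```

```bash
sed -i 's/(200,100)/(170,80)/' look.py; python3 look.py 8; python3 - <<'E'
from plan import *
delta(*tgt(29.3,6))
E
```

```text
side 30 [ 581.  -228.3   30.3] [ 632.2 -201.4   79.9] 333
side 95 [ 585.4 -223.8   95.2] [ 628.1 -194.6  124.6] 183
top 30 [ 581.5 -224.8   33.3] [ 599.1 -178.1   79.5] 59
top 95 [ 582.8 -225.6   95. ] [ 630.7 -178.6  122.7] 143
13.0 [ 65.57224433   6.62280586 -19.40647214 122.34190056 -44.02910851
  45.56231993  36.36318108] [ 416.98925802 -269.61637756  287.54467352] [ 0.70548708 -0.339781    0.01566793] 85.25208124979245
pos [ 417.  -269.6  287.5] to [ 446.2 -258.7  243.9] ft [ 0.7 -0.3  0. ] w 85.3
shift tool [ 0.4  0.2 53.6] shift in target frame [ 0.5  0.2 53.6] world [ 29.3  10.9 -43.6]
rotvec tool [ 0.0001 -0.0011  0.001 ]
```

View pics/side8.png

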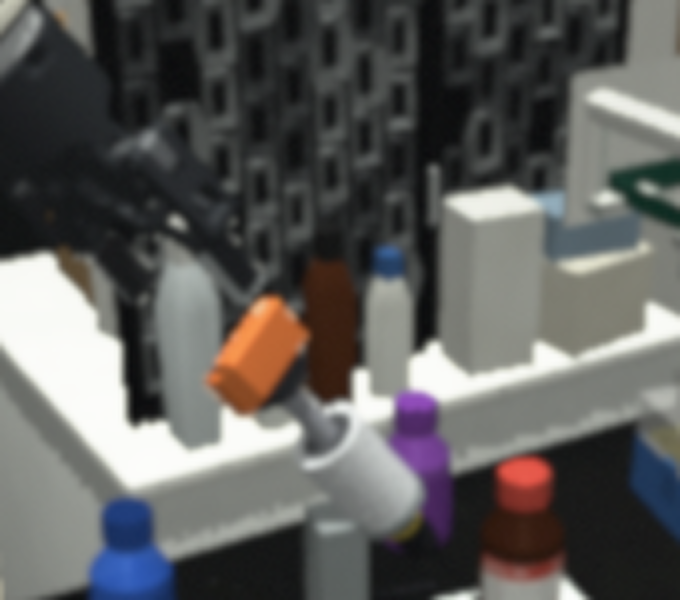

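View pics/top8.png

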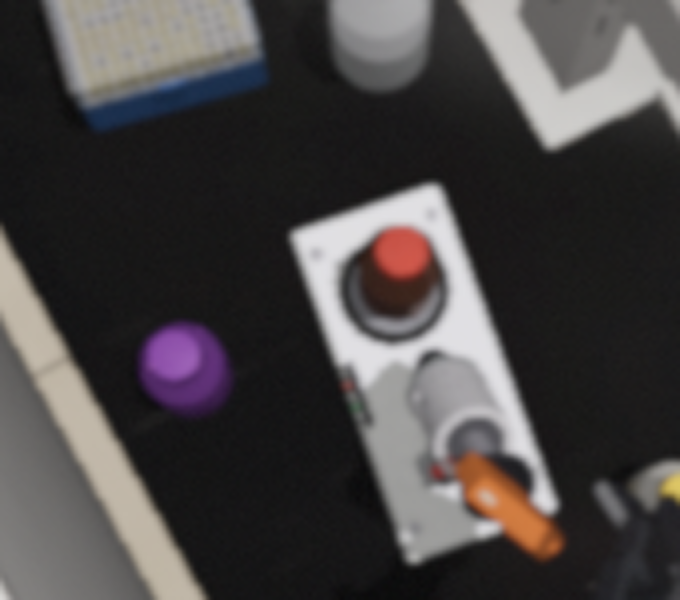

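>>> {"op": "carry_out", "data": {"increments": [{"tx":0.4,"ty":0.2,"tz":8,"wx":0,"wy":0,"wz":0,"jaw":0},{"tx":0,"ty":0,"tz":10,"wx":0,"wy":0,"wz":0,"jaw":0},{"tx":0,"ty":0,"tz":10,"wx":0,"wy":0,"wz":0,"jaw":0},{"tx":0,"ty":0,"tz":10,"wx":0,"wy":0,"wz":0,"jaw":0},{"tx":0,"ty":0,"tz":10,"wx":0,"wy":0,"wz":0,"jaw":0},{"tx":0,"ty":0,"tz":5.5,"wx":0,"wy":0,"wz":0,"jaw":0},{"tx":0,"ty":0,"tz":0,"wx":0,"wy":0,"wz":0,"jaw":0}]}}

```text
clock: 13.58
ee_pos: [446.1, -258.5, 243.2]
ee_rot: [[0.498, 0.68, 0.538], [0.708, -0.677, 0.202], [0.502, 0.281, -0.818]]
ft_force: [0.0, 0.2, -0.4]
width: 85.4
```

```bash
python3 look.py 9; python3 - <<'E'
from plan import *
delta(*tgt(29.3,6))
E
```

```text
side 30 [ 581.  -227.9   30.2] [ 632.4 -202.    79.9] 333
side 95 [ 585.2 -226.1   95. ] [ 628.2 -196.3  125. ] 181
top 30 [ 581.6 -224.9   30.4] [ 598.9 -178.1   79.2] 57
top 95 [ 584.7 -228.    95.1] [ 630.6 -178.6  124.3] 144
13.6833 [ 62.94834772  11.86200456 -21.46486091 123.44199331 -46.60480365
  37.86240726  37.99301743] [ 445.86636565 -259.23543917  244.05860816] [ 0.81339386  0.00310681 -0.05878217] 85.36993540591664
pos [ 445.9 -259.2  244.1] to [ 446.2 -258.7  243.9] ft [ 0.8  0.  -0.1] w 85.4
shift tool [ 0.5 -0.1  0.4] shift in target frame [ 0.5 -0.1  0.4] world [ 0.4  0.5 -0.1]
rotvec tool [ 0.0009 -0.001   0.0006]
```

View pics/side9.png

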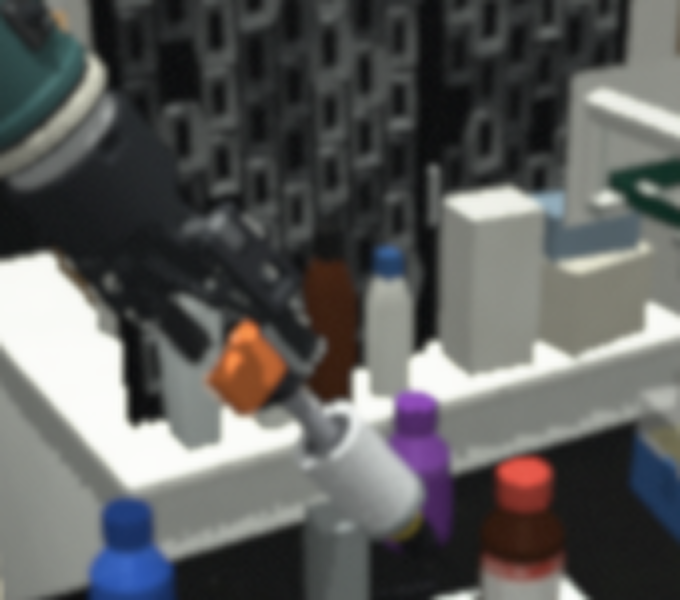

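View pics/top9.png

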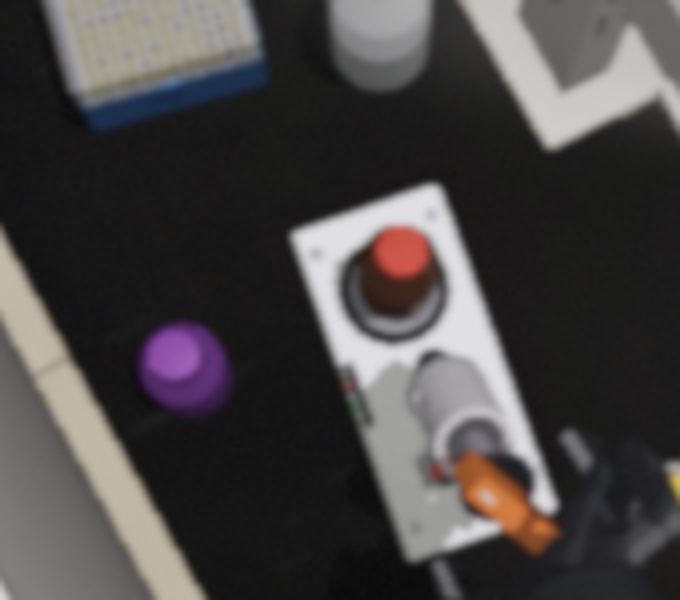

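>>> {"op": "carry_out", "data": {"increments": [{"tx":0.4,"ty":0,"tz":-2,"wx":0,"wy":0,"wz":0,"jaw":0.4},{"tx":0,"ty":0,"tz":0,"wx":0,"wy":0,"wz":0,"jaw":0.6},{"tx":0,"ty":0,"tz":0,"wx":0,"wy":0,"wz":0,"jaw":0.7},{"tx":0,"ty":0,"tz":0,"wx":0,"wy":0,"wz":0,"jaw":0.8},{"tx":0,"ty":0,"tz":0,"wx":0,"wy":0,"wz":0,"jaw":0.9},{"tx":0,"ty":0,"tz":0,"wx":0,"wy":0,"wz":0,"jaw":1},{"tx":0,"ty":0,"tz":0,"wx":0,"wy":0,"wz":0,"jaw":1},{"tx":0,"ty":0,"tz":0,"wx":0,"wy":0,"wz":0,"jaw":1}], "newtons": 80}}

```text
clock: 14.35
ee_pos: [444.1, -258.5, 245.4]
ee_rot: [[0.498, 0.68, 0.538], [0.707, -0.677, 0.202], [0.502, 0.28, -0.819]]
ft_force: [-4.6, 2.8, 2.3]
width: 14.9
```

>>> {"op": "carry_out", "data": {"increments": [{"tx":0,"ty":0,"tz":0,"wx":0,"wy":0,"wz":0,"jaw":1},{"tx":0,"ty":0,"tz":0,"wx":0,"wy":0,"wz":0,"jaw":1}]}}

```text
clock: 14.52
ee_pos: [444.1, -258.5, 245.5]
ee_rot: [[0.498, 0.68, 0.538], [0.707, -0.677, 0.202], [0.502, 0.28, -0.819]]
ft_force: [-4.4, 2.5, 3.5]
width: 14.8
```

```bash
python3 look.py 10; python3 - <<'E'
from plan import *
delta(*tgt(29.3,8)); s=get_state(); print(s['torque'])
E
```

```text
side 30 [ 581.1 -228.9   30.2] [ 632.6 -203.4   79.9] 332
side 95 [ 583.5 -223.7   95.1] [ 628.1 -195.4  124.7] 178
top 30 [ 581.4 -224.9   31.4] [ 599.  -178.1   79.3] 57
top 95 [ 582.9 -227.9   95. ] [ 628.  -178.6  123.6] 143
14.6167 [ 63.02795878  11.60253762 -21.39680134 123.50004733 -46.46835082
  38.22517793  37.86084976] [ 444.13708253 -258.49400417  245.44050308] [-5.23602352  1.98557155  2.69590201] 14.569218261374075
pos [ 444.1 -258.5  245.4] to [ 445.2 -259.1  245.6] ft [-5.2  2.   2.7] w 14.6
shift tool [0.1 1.2 0.3] shift in target frame [0.1 1.2 0.3] world [ 1.  -0.6  0.1]
rotvec tool [-0.0013 -0.0014  0.0002]
[0.23990067 1.02440551 0.29605529]
```

View pics/side10.png

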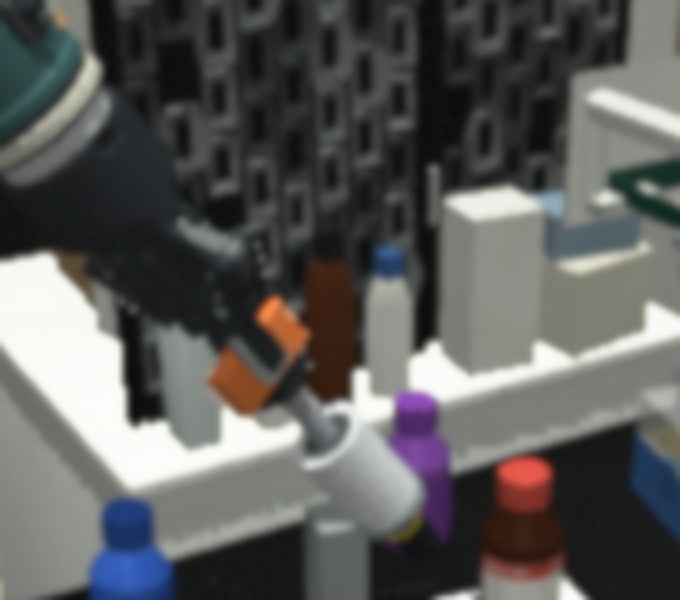

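>>> {"op": "carry_out", "data": {"increments": [{"tx":0,"ty":-1,"tz":2,"wx":0,"wy":0,"wz":0,"jaw":1},{"tx":0,"ty":0,"tz":4,"wx":0,"wy":0,"wz":0,"jaw":1},{"tx":0,"ty":0,"tz":4,"wx":0,"wy":0,"wz":0,"jaw":1},{"tx":0,"ty":0,"tz":4,"wx":0,"wy":0,"wz":0,"jaw":1},{"tx":0,"ty":0,"tz":4,"wx":0,"wy":0,"wz":0,"jaw":1},{"tx":0,"ty":0,"tz":2,"wx":0,"wy":0,"wz":0,"jaw":1},{"tx":0,"ty":0,"tz":0,"wx":0,"wy":0,"wz":0,"jaw":1}]}}

```text
clock: 15.2
ee_pos: [454.7, -254.4, 229.0]
ee_rot: [[0.498, 0.68, 0.539], [0.707, -0.678, 0.201], [0.501, 0.281, -0.818]]
ft_force: [-7.1, 0.8, 7.3]
width: 14.8
```

```bash
python3 look.py 11; python3 - <<'E'
from plan import *
delta(*tgt(29.3,8)); s=get_state(); print(s['torque'],s['ee_rot'].T@s['ft_force'])
E
```

```text
side 30 [ 580.9 -227.9   30. ] [ 632.8 -202.9   80. ] 331
side 95 [ 585.3 -224.8   95. ] [ 627.8 -198.4  125. ] 180
top 30 [ 581.6 -224.8   31.5] [ 599.  -178.1   79.9] 58
top 95 [ 582.9 -225.6   95. ] [ 630.6 -178.6  124.6] 145
15.3 [ 62.12181032  13.68052648 -22.18689432 123.8016382  -47.6680101
  35.3221105   38.78397293] [ 454.63627934 -254.46805982  229.18463828] [-6.76782712  0.91805926  6.04673713] 14.545530725527168
pos [ 454.6 -254.5  229.2] to [ 445.2 -259.1  245.6] ft [-6.8  0.9  6. ] w 14.5
shift tool [  0.2   1.3 -19.4] shift in target frame [  0.2   1.3 -19.4] world [-9.5 -4.6 16.4]
rotvec tool [ 0.0002 -0.0012  0.0003]
[0.31796737 1.01064424 0.39688114] [ 0.31112708 -3.5215686  -8.40898931]
```

View pics/side11.png

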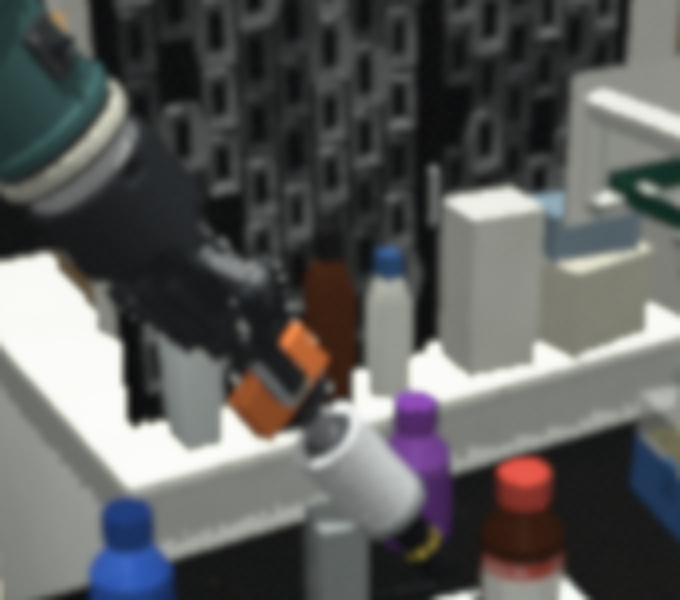

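>>> {"op": "carry_out", "data": {"increments": [{"tx":0,"ty":-0.7,"tz":3,"wx":0,"wy":0,"wz":0,"jaw":1},{"tx":0,"ty":0,"tz":4,"wx":0,"wy":0,"wz":0,"jaw":1},{"tx":0,"ty":0,"tz":4,"wx":0,"wy":0,"wz":0,"jaw":1},{"tx":0,"ty":0,"tz":4,"wx":0,"wy":0,"wz":0,"jaw":1},{"tx":0,"ty":0,"tz":3,"wx":0,"wy":0,"wz":0,"jaw":1},{"tx":0,"ty":0,"tz":2,"wx":0,"wy":0,"wz":0,"jaw":1},{"tx":0,"ty":0,"tz":0,"wx":0,"wy":0,"wz":0,"jaw":1},{"tx":0,"ty":0,"tz":0,"wx":0,"wy":0,"wz":0,"jaw":1}]}}

```text
clock: 15.97
ee_pos: [465.1, -250.6, 213.1]
ee_rot: [[0.498, 0.679, 0.539], [0.707, -0.678, 0.2], [0.501, 0.282, -0.818]]
ft_force: [-8.5, 0.4, 10.4]
width: 14.9
```

```bash
python3 look.py 12; python3 - <<'E'
from plan import *
delta(*tgt(29.3,8)); s=get_state(); print(s['torque'],s['ee_rot'].T@s['ft_force'])
E
```

```text
side 30 [ 570.6 -228.4   30. ] [ 632.4 -201.2   79.9] 346
side 95 [ 585.5 -222.7   95.1] [ 629.5 -194.2  124.6] 177
top 30 [ 567.4 -224.7   30.9] [ 599.1 -178.1   79.8] 67
top 95 [ 583.  -225.6   95. ] [ 630.5 -178.5  124.7] 142
16.0667 [ 61.28150606  15.83131096 -22.99369013 123.97017841 -48.923438
  32.49829603  39.80504057] [ 465.04627907 -250.61253932  213.19009973] [-7.84473511  1.01577264 11.11591161] 14.224375458586541
pos [ 465.  -250.6  213.2] to [ 445.2 -259.1  245.6] ft [-7.8  1.  11.1] w 14.2
shift tool [  0.3   1.4 -38.9] shift in target frame [  0.3   1.3 -38.9] world [-19.9  -8.5  32.4]
rotvec tool [ 0.0016 -0.0009  0.0002]
[0.40815116 0.96728553 0.37971881] [  2.38178116  -2.87685606 -13.12196524]
```

View pics/side12.png

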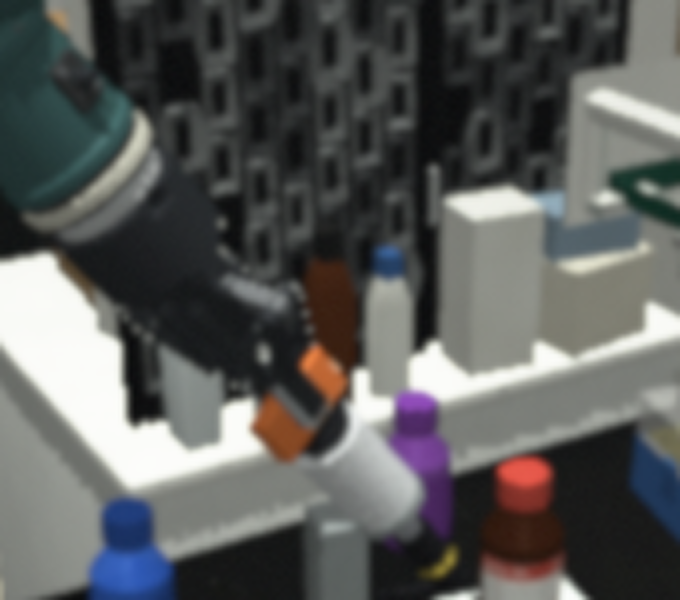

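>>> {"op": "carry_out", "data": {"increments": [{"tx":0,"ty":0,"tz":1.3,"wx":0,"wy":0,"wz":0,"jaw":1},{"tx":0,"ty":0,"tz":0,"wx":0,"wy":0,"wz":0.05,"jaw":1},{"tx":0,"ty":0,"tz":0,"wx":0,"wy":0,"wz":0.08,"jaw":1},{"tx":0,"ty":0,"tz":0,"wx":0,"wy":0,"wz":0.08,"jaw":1},{"tx":0,"ty":0,"tz":0,"wx":0,"wy":0,"wz":0.08,"jaw":1},{"tx":0,"ty":0,"tz":0,"wx":0,"wy":0,"wz":0,"jaw":1}]}}

```text
clock: 16.57
ee_pos: [465.6, -250.3, 212.1]
ee_rot: [[0.673, 0.506, 0.539], [0.482, -0.853, 0.2], [0.561, 0.125, -0.818]]
ft_force: [-9.2, 0.0, 10.4]
width: 14.3
```

```bash
python3 - <<'E'
from plan import *
s=get_state()
delta(*tgt(29.3,8)); print(s['qpos'],s['torque'],s['ee_rot'].T@s['ft_force'])
E
```

```text
pos [ 465.6 -250.3  212.1] to [ 445.2 -259.1  245.6] ft [-9.2  0.  10.4] w 14.3
shift tool [  0.7   1.4 -40.1] shift in target frame [  0.3   1.5 -40.1] world [-20.4  -8.9  33.4]
rotvec tool [ 0.0012 -0.0009 -0.2925]
[ 58.69023356  15.59357413 -20.16430147 124.13641715 -50.25838622
  32.8973735   24.1256801 ] [0.29879949 1.01157391 0.48745437] [ -0.37780788  -3.37946688 -13.50074636]
```

Rotation is tracking well at a depth of about 40.4 mm. Continuing to about 0.93 rad.

>>> {"op": "carry_out", "data": {"increments": [{"tx":0,"ty":0,"tz":0,"wx":0,"wy":0,"wz":0.08,"jaw":1},{"tx":0,"ty":0,"tz":0,"wx":0,"wy":0,"wz":0.08,"jaw":1},{"tx":0,"ty":0,"tz":0,"wx":0,"wy":0,"wz":0.08,"jaw":1},{"tx":0,"ty":0,"tz":0,"wx":0,"wy":0,"wz":0.08,"jaw":1},{"tx":0,"ty":0,"tz":0,"wx":0,"wy":0,"wz":0.08,"jaw":1},{"tx":0,"ty":0,"tz":0,"wx":0,"wy":0,"wz":0.08,"jaw":1},{"tx":0,"ty":0,"tz":0,"wx":0,"wy":0,"wz":0.08,"jaw":1},{"tx":0,"ty":0,"tz":0,"wx":0,"wy":0,"wz":0.08,"jaw":1},{"tx":0,"ty":0,"tz":0,"wx":0,"wy":0,"wz":0,"jaw":1},{"tx":0,"ty":0,"tz":0,"wx":0,"wy":0,"wz":0,"jaw":1}]}}

```text
clock: 17.4
ee_pos: [465.5, -249.9, 212.0]
ee_rot: [[0.842, 0.007, 0.539], [-0.12, -0.972, 0.2], [0.526, -0.233, -0.818]]
ft_force: [-10.6, 1.1, 9.5]
width: 14.5
```

```bash
python3 look.py 13; python3 - <<'E'
from plan import *
s=get_state()
delta(*tgt(29.3,8)); print(s['qpos'],s['torque'],s['ee_rot'].T@s['ft_force'])
E
```

```text
side 30 [ 570.5 -227.8   30.6] [ 632.5 -201.    80. ] 339
side 95 [ 585.4 -223.9   95. ] [ 627.5 -198.4  124.8] 178
top 30 [ 567.3 -224.9   30.2] [ 599.1 -178.1   79.6] 71
top 95 [ 583.  -225.6   95.1] [ 630.6 -181.   124.5] 143
17.5 [ 53.61346026  14.97023054 -14.43202707 124.46445501 -52.56206488
  34.0302838  -10.44851773] [ 465.48556694 -249.94963944  212.03640356] [-10.07751092   0.84374331  10.91218652] 14.720082815493113
pos [ 465.5 -249.9  212. ] to [ 445.2 -259.1  245.6] ft [-10.1   0.8  10.9] w 14.7
shift tool [  1.6   0.9 -40.2] shift in target frame [  0.2   1.8 -40.2] world [-20.3  -9.2  33.5]
rotvec tool [ 3.000e-04 -1.300e-03 -9.289e-01]
[ 53.61346026  14.97023054 -14.43202707 124.46445501 -52.56206488
  34.0302838  -10.44851773] [0.34856447 1.16715491 0.59735211] [ -2.85331177  -3.4388631  -14.19072853]
```

View pics/side13.png

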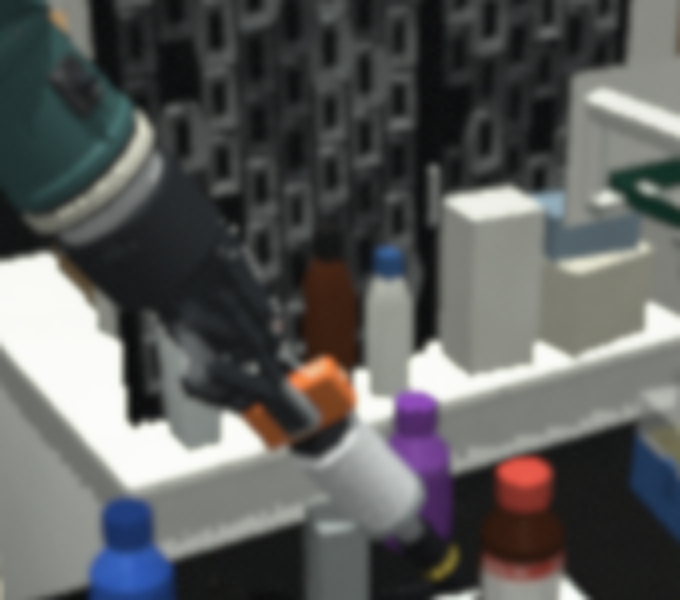

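>>> {"op": "carry_out", "data": {"increments": [{"tx":0,"ty":0,"tz":-2,"wx":0,"wy":0,"wz":0,"jaw":1},{"tx":0,"ty":0,"tz":-2,"wx":0,"wy":0,"wz":0,"jaw":1},{"tx":0,"ty":0,"tz":-2,"wx":0,"wy":0,"wz":0,"jaw":1},{"tx":0,"ty":0,"tz":-2,"wx":0,"wy":0,"wz":0,"jaw":1},{"tx":0,"ty":0,"tz":-1,"wx":0,"wy":0,"wz":0,"jaw":1},{"tx":0,"ty":0,"tz":0,"wx":0,"wy":0,"wz":0,"jaw":1}]}}

```text
clock: 18.0
ee_pos: [460.6, -251.7, 219.4]
ee_rot: [[0.842, 0.008, 0.539], [-0.119, -0.972, 0.2], [0.526, -0.233, -0.818]]
ft_force: [-7.5, 0.9, 7.3]
width: 14.2
```

>>> {"op": "carry_out", "data": {"increments": [{"tx":0,"ty":0,"tz":-0.7,"wx":0,"wy":0,"wz":0,"jaw":1},{"tx":0,"ty":0,"tz":-0.7,"wx":0,"wy":0,"wz":0,"jaw":1},{"tx":0,"ty":0,"tz":0,"wx":0,"wy":0,"wz":0,"jaw":1}]}}

```text
clock: 18.25
ee_pos: [459.9, -251.9, 220.5]
ee_rot: [[0.842, 0.008, 0.539], [-0.119, -0.972, 0.2], [0.526, -0.233, -0.818]]
ft_force: [-8.4, 0.3, 8.7]
width: 14.4
```

```bash
python3 - <<'E'
from plan import *
s=get_state()
delta(*tgt(29.3,8)); print(s['torque'],s['ee_rot'].T@s['ft_force'])
E
```

```text
pos [ 459.9 -251.9  220.5] to [ 445.2 -259.1  245.6] ft [-8.4  0.3  8.7] w 14.4
shift tool [  1.6   1.  -29.9] shift in target frame [  0.1   1.9 -29.9] world [-14.7  -7.2  25.1]
rotvec tool [ 1.000e-04 -1.300e-03 -9.289e-01]
[0.26603122 1.12703466 0.52492303] [ -2.49684609  -2.38747158 -11.61382778]
```

>>> {"op": "carry_out", "data": {"increments": [{"tx":0,"ty":0,"tz":-0.8,"wx":0,"wy":0,"wz":0,"jaw":1},{"tx":0,"ty":0,"tz":0,"wx":0,"wy":0,"wz":0,"jaw":1},{"tx":0,"ty":0,"tz":0,"wx":0,"wy":0,"wz":0,"jaw":1}]}}

```text
clock: 18.5
ee_pos: [459.5, -252.1, 221.1]
ee_rot: [[0.842, 0.008, 0.539], [-0.119, -0.972, 0.2], [0.526, -0.233, -0.818]]
ft_force: [-7.4, 1.0, 7.8]
width: 14.2
```

```bash
python3 - <<'E'
from plan import *
s=get_state()
delta(*tgt(29.3,8)); print(s['torque'],s['ee_rot'].T@s['ft_force'])
E
```

```text
pos [ 459.5 -252.1  221.1] to [ 445.2 -259.1  245.6] ft [-7.4  1.   7.8] w 14.2
shift tool [  1.6   1.  -29.2] shift in target frame [  0.1   1.9 -29.2] world [-14.3  -7.1  24.5]
rotvec tool [ 1.000e-04 -1.200e-03 -9.289e-01]
[0.20619683 1.07908146 0.54382517] [ -2.23878506  -2.83626666 -10.1398243 ]
```

>>> {"op": "carry_out", "data": {"increments": [{"tx":0,"ty":0,"tz":-0.8,"wx":0,"wy":0,"wz":0,"jaw":1},{"tx":0,"ty":0,"tz":0,"wx":0,"wy":0,"wz":0,"jaw":1},{"tx":0,"ty":0,"tz":0,"wx":0,"wy":0,"wz":0,"jaw":1}]}}

```text
clock: 18.75
ee_pos: [459.3, -252.0, 221.3]
ee_rot: [[0.843, 0.008, 0.539], [-0.12, -0.972, 0.201], [0.525, -0.233, -0.818]]
ft_force: [-4.7, 1.8, 3.2]
width: 14.1
```

```bash
python3 look.py 14;  python3 - <<'E'
from plan import *
s=get_state()
delta(*tgt(29.3,8)); print(s['torque'],s['ee_rot'].T@s['ft_force'])
E
```

```text
side 30 [ 580.9 -228.    30. ] [ 632.3 -202.    80. ] 334
side 95 [ 585.1 -222.6   95.1] [ 628.  -195.5  124.6] 180
top 30 [ 581.8 -224.8   30.5] [ 600.1 -178.1   79.8] 58
top 95 [ 584.7 -225.6   95.1] [ 628.2 -178.6  124.2] 140
18.85 [ 53.97297587  13.73717926 -13.8990926  124.42161493 -51.52929354
  35.49691756 -11.31953057] [ 459.35363453 -252.05076509  221.2713647 ] [-4.87536939  0.95252312  3.27812415] 14.776000435650877
pos [ 459.4 -252.1  221.3] to [ 445.2 -259.1  245.6] ft [-4.9  1.   3.3] w 14.8
shift tool [  1.6   1.1 -28.9] shift in target frame [  0.1   2.  -28.9] world [-14.2  -7.1  24.3]
rotvec tool [-2.000e-04 -1.100e-03 -9.292e-01]
[0.11298625 1.00276486 0.37853023] [-2.49968106 -1.7277356  -5.11753352]
```

View pics/top14.png

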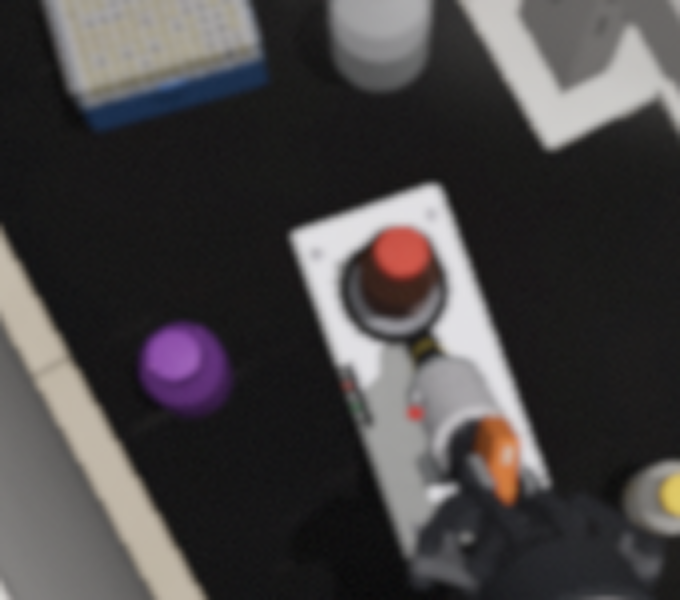

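View pics/side14.png

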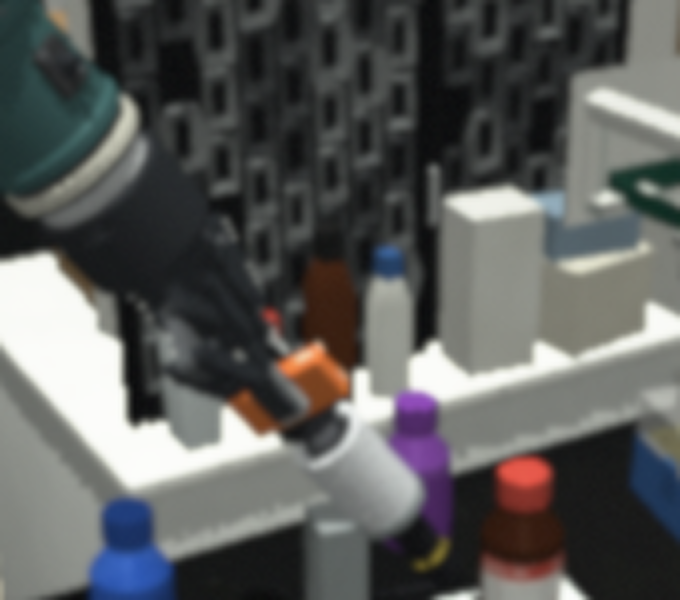

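>>> {"op": "carry_out", "data": {"increments": [{"tx":0,"ty":0,"tz":-0.7,"wx":0,"wy":0,"wz":0,"jaw":1},{"tx":0,"ty":0,"tz":0,"wx":0,"wy":0,"wz":0,"jaw":1},{"tx":0,"ty":0,"tz":0,"wx":0,"wy":0,"wz":0,"jaw":1}]}}

```text
clock: 19.1
ee_pos: [459.2, -252.0, 221.5]
ee_rot: [[0.843, 0.007, 0.538], [-0.12, -0.972, 0.201], [0.525, -0.234, -0.818]]
ft_force: [0.2, 1.0, -3.1]
width: 14.8
```

```bash
python3 - <<'E'
from plan import *
s=get_state()
delta(*tgt(29.3,8)); print(s['torque'],s['ee_rot'].T@s['ft_force'])
E
```

```text
pos [ 459.2 -252.   221.5] to [ 445.2 -259.1  245.6] ft [ 0.2  1.  -3.1] w 14.8
shift tool [  1.7   1.2 -28.7] shift in target frame [  0.    2.1 -28.7] world [-14.   -7.1  24. ]
rotvec tool [-4.000e-04 -9.000e-04 -9.293e-01]
[-0.248855    0.91597403  0.11949114] [-1.53426909 -0.24873246  2.84395431]
```

The pull force has reversed, so the pin is seated in the notch. I'll let go and back off along the axis.

>>> {"op": "carry_out", "data": {"increments": [{"tx":0,"ty":0,"tz":0.3,"wx":0,"wy":0,"wz":0,"jaw":0.8},{"tx":0,"ty":0,"tz":0,"wx":0,"wy":0,"wz":0,"jaw":0.7},{"tx":0,"ty":0,"tz":0,"wx":0,"wy":0,"wz":0,"jaw":0.5},{"tx":0,"ty":0,"tz":0,"wx":0,"wy":0,"wz":0,"jaw":0.3},{"tx":0,"ty":0,"tz":0,"wx":0,"wy":0,"wz":0,"jaw":0.1},{"tx":0,"ty":0,"tz":0,"wx":0,"wy":0,"wz":0,"jaw":0},{"tx":0,"ty":0,"tz":0,"wx":0,"wy":0,"wz":0,"jaw":0}]}}

```text
clock: 19.68
ee_pos: [459.4, -252.5, 221.9]
ee_rot: [[0.842, 0.007, 0.539], [-0.12, -0.972, 0.2], [0.526, -0.233, -0.818]]
ft_force: [-0.2, -0.1, 0.2]
width: 83.8
```

```bash
python3 look.py 15
```

```text
side 30 [ 580.8 -229.3   30.1] [ 632.  -202.    79.8] 334
side 95 [ 585.1 -223.7   95.1] [ 627.9 -196.2  125. ] 181
top 30 [ 581.9 -224.9   32.1] [ 599.3 -178.1   79. ] 58
top 95 [ 582.9 -225.6   95.1] [ 629.9 -178.7  124.2] 140
19.7833 [ 53.98716134  13.69100847 -13.88379733 124.393871   -51.51154129
  35.52196827 -11.35485156] [ 459.41332933 -252.42273496  221.81729753] [-0.55674121 -0.55984866 -0.2843825 ] 85.38838748813396
```

View pics/side15.png

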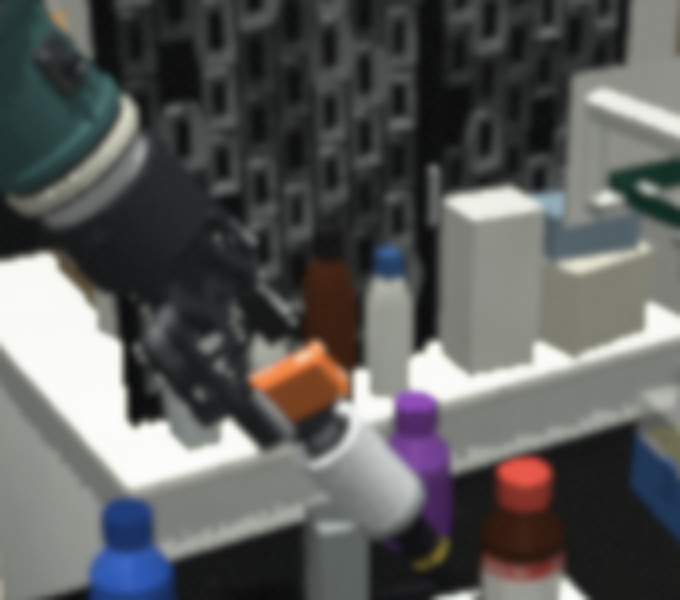

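View pics/top15.png

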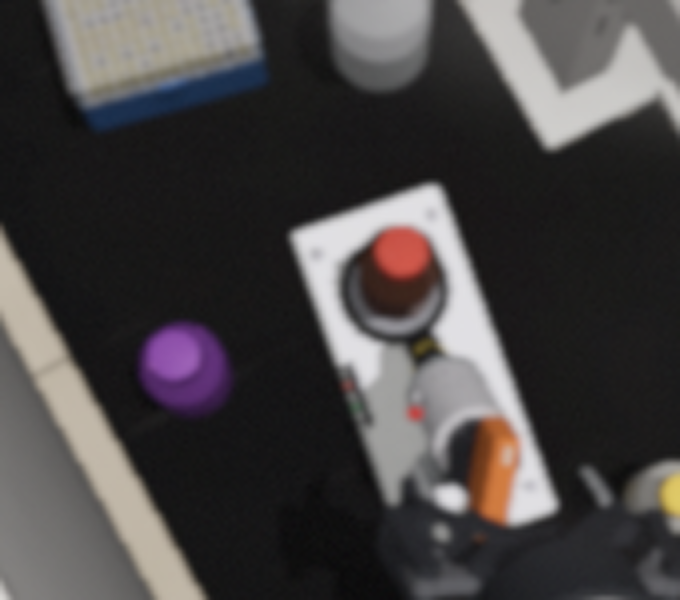

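The probe holds with the jaws open. Backing off.

>>> {"op": "carry_out", "data": {"increments": [{"tx":0,"ty":0,"tz":-5,"wx":0,"wy":0,"wz":0,"jaw":0},{"tx":0,"ty":0,"tz":-10,"wx":0,"wy":0,"wz":0,"jaw":0},{"tx":0,"ty":0,"tz":-12,"wx":0,"wy":0,"wz":0,"jaw":0},{"tx":0,"ty":0,"tz":-15,"wx":0,"wy":0,"wz":0,"jaw":0},{"tx":0,"ty":0,"tz":-15,"wx":0,"wy":0,"wz":0,"jaw":0},{"tx":0,"ty":0,"tz":-15,"wx":0,"wy":0,"wz":0,"jaw":0},{"tx":0,"ty":0,"tz":-15,"wx":0,"wy":0,"wz":0,"jaw":0},{"tx":0,"ty":0,"tz":-15,"wx":0,"wy":0,"wz":0,"jaw":0},{"tx":0,"ty":0,"tz":-5,"wx":0,"wy":0,"wz":0,"jaw":0},{"tx":0,"ty":0,"tz":0,"wx":0,"wy":0,"wz":0,"jaw":0},{"tx":0,"ty":0,"tz":0,"wx":0,"wy":0,"wz":0,"jaw":0}]}}

```text
clock: 20.7
ee_pos: [401.6, -273.7, 309.4]
ee_rot: [[0.842, 0.007, 0.539], [-0.12, -0.973, 0.199], [0.526, -0.233, -0.818]]
ft_force: [0.3, 0.4, -1.1]
width: 85.2
```

```bash
python3 look.py 16; python3 - <<'E'
from plan import *
from m import L
for n in ['top16','side16']:
    p=L(n); X=cloud(p); hsv=cv2.cvtColor(p['color'],cv2.COLOR_RGB2HSV)
    o=(hsv[...,0]>5)&(hsv[...,0]<16)&(hsv[...,1]>150)&(hsv[...,2]>100)&(X[...,2]>170)&(X[...,2]<290)&(abs(X[...,0]-465)<70)&(abs(X[...,1]+258)<60)
    P=X[o]-BAR; S=np.stack([P@bx,P@ey,P@ax],-1); print(n,o.sum(),S.min(0),S.max(0),cv2.minAreaRect(S[:,:2].astype(np.float32)))
    ny=(abs(X[...,0]-465)<40)&(abs(X[...,1]+378)<40)&(X[...,2]>85)&(X[...,2]<106);print(' yel',X[ny].mean(0),ny.sum())
    hh=(np.hypot(X[...,0]-606,X[...,1]+199)<40)&(X[...,2]>95)&(X[...,2]<145)&((hsv[...,0]<8)|(hsv[...,0]>172))&(hsv[...,1]>120)
    print(' cap',X[hh].mean(0),X[hh].min(0),X[hh].max(0))
E
```

```text
side 30 [ 580.9 -228.2   30.2] [ 632.3 -202.6   79.9] 329
side 95 [ 585.1 -223.8   95. ] [ 627.8 -195.6  125. ] 182
top 30 [ 581.5 -224.8   30. ] [ 599.6 -178.1   79.9] 59
top 95 [ 582.7 -225.6   95.2] [ 630.5 -181.   123.6] 143
20.8 [ 58.26325599   3.54578139  -9.42420805 122.23834976 -43.8939569
  49.78430989 -16.73999815] [ 401.7115197  -273.19000179  308.68769692] [ 0.26561661 -0.2323019   0.10314827] 85.26696492694
top16 203 [-27.59003963 -13.8293561  -44.06693992] [ 32.40439485  16.67892426 -11.91210521] ((2.888700485229492, 2.033365249633789), (14.367588996887207, 61.567752838134766), 72.06517028808594)
 yel [ 465.1808703  -376.20694032   99.61267058] 106
 cap [ 602.17333008 -201.62982668  125.46015464] [ 585.50092712 -220.39244761   95.30694054] [ 619.23237396 -181.0414939   139.46298161]
side16 317 [-28.26139657 -19.08993133 -45.68008711] [ 28.9335017   18.52497689 -14.63415868] ((-0.9951801300048828, -0.5845832824707031), (15.53010082244873, 61.31026077270508), 65.44017791748047)
 yel [ 464.6711886  -379.69427922   95.38800946] 143
 cap [ 604.86520956 -208.27688339  125.52744066] [ 589.63198693 -219.08350378  102.77520614] [ 621.50480508 -188.88602549  135.28026872]
```

View pics/side16.png

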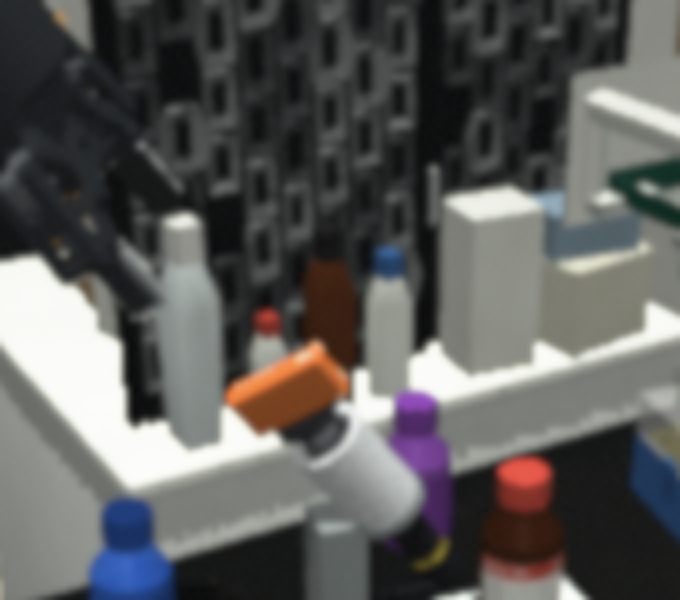

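View pics/top16.png

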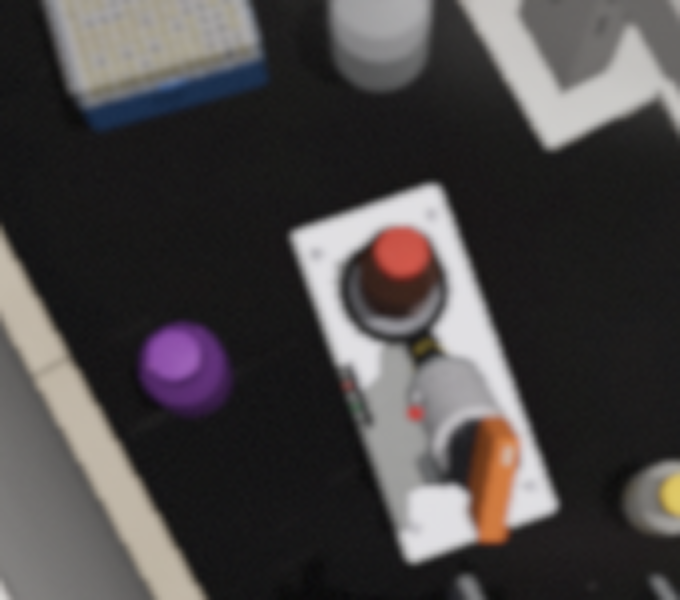

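```bash
python3 -c "
from plant import *
print(finish_job())"
```

```text
the job is handed in; nothing more can be done
None
```

The amber bottle is standing on the pad and the probe is locked in its notch. I handed the job in at about 21 s of the 51 s allowed; no verdict was reported.

**What I did:** I picked up the near red-capped bottle by its cap, set it on the pad and let go. Then I gripped the orange bar along the probe's axis and pushed it in about 40 mm. I twisted it 0.93 rad clockwise and eased it back until the force reversed, which showed the pin had seated. I then let go and backed off.

**Last checks, with nothing touching the reader:**
- **Bottle:** upright and centred within about 3 mm of the pad's middle by its body outline. The cap centroid reads a few mm further off because only part of the cap is visible.
- **Probe:** in about 30 mm and steady with the jaws open.
- **Knob:** turned about 0.94 rad in the side view. The top view reads about 0.1 rad less, but both are above the 0.72 limit.
- **Yellow-capped bottle:** within 1 mm of where it started.

No check failed. The closest thing to a disagreement, besides those two differing readings, was the side force while gripping the bar. It reached about 5 N because the grip was roughly 1–2 mm off centre, and it was gone after release.

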